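# Plug the control board into its card frame and lever it home

### The job

Take the circuit board out of the wooden stand by its pull grip and slide it gently down both card guides of the card frame until it rests on the connectors; let go, do not press it home by hand. Then seat it with the ejector levers, first the left one, then the right: swing each inward until you feel the board bottom at that end, and lean on the lever there for a moment with about 18 N, never over 25 N. Leave the jar, tape roll and spanner alone.

Things in the scene. Friction and masses are not known exactly. Their poses are not given: they have to be found in the camera images.
- board: Green circuit board standing upright in the stand's slot, 6 thick (x) x 120 wide (y) x 80 high (z), 0.11 to 0.23 kg, with a black pull grip on the middle of its top edge. Origin: middle of the bottom edge; x = board normal, z up. Chips up to 7 high on the -x face; either face may point forward in the frame.
- board_grip (a point): Centre of the black pull grip, 100 above the board's bottom edge. The grip is 12 thick (board x), 44 wide, from 79 to 113 above the bottom edge; pinch it from above across its thickness. Under it a stiffening strip 10 thick x 70 wide, 72 to 80 above the bottom edge.
- stand: Fixed wooden stand 80 x 150 x 44 high. The board stands in a slot 9 wide along the stand's y; slot floor 12 above the bench, slot walls up to 44, only at the two ends (45 to 71 from the middle). Origin: centre of its underside.
- card_frame: Fixed card frame, base plate 80 x 206 x 10. Origin: centre of its underside, z up. The board goes in upright, its width along the frame's y, centred on the frame's x = y = 0. Base and guides are fixed to the bench.
- guide_mouths (a point): Point midway between the two guide mouths, 88 above the bench at frame x = y = 0. The guides are upright U channels at y = +-48 to +-70: slot 8.5 wide in x, 126 long in y (board 120), straight up to 75 above the bench, then flared to about 16 in x and 131 in y at 88.
- seat (a point): Point at frame x = y = 0, 24 above the bench. Connector beds at frame y = +-33 first meet the board's bottom edge 31.5 to 33.5 above the bench (differs by run and side); each resists with about 5.5 N, then sinks and stays. The board bottoms hard on feet in the guides (y = +-56) when its origin is 24 to 28 above the bench: this height differs from run to run and must be felt.
- lever_left (a joint): Ejector lever at the frame's +y end, rad: 0 = fully open (handle leans 0.55 rad outward from upright), about 0.83 to 1.03 = board bottomed at that end (handle leans 0.28 to 0.48 rad inward), hard from there. Stays where left (friction 0.04 N m). A nose 27 long inward of the hinge meets the board's top corner near 0.65 rad and presses only that end down. Close it by pushing the handle from outside.
- lever_right (a joint): The same, mirrored, at the frame's -y end; it too grows as the handle swings inward. Swinging one takes up to about 11 N, pushed level some 30 above its hinge, until the board bottoms, then the force climbs at once.
- lever_left_tip (a point): Point on the left lever's handle, 55 from its hinge on the handle's middle line. Handle: steel bar 12 wide (frame x) x 7 thick, 58 long from the hinge, with a black thumb pad 22 wide x 10 thick from 34 to 58.
- lever_right_tip (a point): The same point on the right lever's handle (same sizes).
- lever_left_hinge (a point): Hinge of the left lever: frame x = 0, y = +83, 109 above the bench; axis along the frame's x.
- lever_right_hinge (a point): Hinge of the right lever: frame x = 0, y = -83, 109 above the bench; axis along the frame's x.
- nut_jar: Jar with a dark lid, 70 dia x 86 high, a bystander; origin centre of underside.
- tape_black: Black tape roll 43 dia x 19 high, a bystander; origin centre of underside.
- spanner_13: Spanner lying flat, 182 x 26 x 8, a bystander; origin centre of underside.

How it is judged:
On the way, in this order (a step that is already met when the one before it is completed fails the run):
1. the board stands in both guides on the connectors, not yet pressed home, both levers still open (horizontal distance between board and card_frame below 0.006 m and angle between the x axis of board and the x axis of card_frame, either way round below 0.12 rad and value of joint each of lever_left, lever_right below 0.53 rad and z of board in the frame of card_frame between 0.0299 and 0.0365 m), for 0.2 s.
2. the left lever is pushed inward with a contact force of at least 11 N, its end of the board bottomed (horizontal distance between board and card_frame below 0.006 m and angle between the x axis of board and the x axis of card_frame, either way round below 0.12 rad and value of joint lever_left above 0.76 rad and contact force between the fingers and lever_left above 11 N), for 0.1 s.
3. the right lever is pushed inward with a contact force of at least 11 N, its end of the board bottomed (horizontal distance between board and card_frame below 0.006 m and angle between the x axis of board and the x axis of card_frame, either way round below 0.12 rad and value of joint lever_right above 0.76 rad and contact force between the fingers and lever_right above 11 N), for 0.1 s.
At the end, for the whole second after the job is handed in: The board stands centred in both guides of the card frame (within 6 mm and 0.12 rad), its bottom edge less than 29.3 mm above the frame's underside, level within 0.02 rad and at rest, and both levers are closed beyond 0.76 rad (horizontal distance between board and card_frame below 0.006 m and angle between the x axis of board and the x axis of card_frame, either way round below 0.12 rad and value of joint each of lever_left, lever_right above 0.76 rad and z of board in the frame of card_frame below 0.0293 m and angle between the z axis of board and the z axis of card_frame, either way round below 0.02 rad and linear speed of board below 0.01 m/s); the robot touches nothing.
It fails at once if the board is pressed home by hand: it sinks below 29.6 mm with both levers open, or the fingers bear on it with over 5 N once it is below that (horizontal distance between board and card_frame below 0.006 m and angle between the x axis of board and the x axis of card_frame, either way round below 0.12 rad and z of board in the frame of card_frame below 0.0296 m and (value of joint each of lever_left, lever_right below 0.53 rad or contact force between the fingers and board above 5 N)).
It fails at once if the board is rammed into the frame (over 20 N between them while both levers are open) (value of joint each of lever_left, lever_right below 0.53 rad and contact force between board and card_frame above 20 N).
It fails at once if the fingers push the levers or the frame with more than 25 N (contact force between the fingers and card_frame above 25 N).
It fails at once if the jar, the tape roll or the spanner is moved more than 20 mm (distance of any of nut_jar, tape_black, spanner_13 from where it was at the start of the episode above 0.02 m).
It also fails if it takes over 72 s, if anything falls off the work surface, if the arm or the gripper's body presses on something with over 40 N, if the wrist force passes 120 N, or if a joint passes its speed limit or range.

### The arm

A 6-joint arm with a two-finger parallel gripper is mounted at the origin on a cart in front of the work surface, level with it; the furniture and walls round the work are solid. World frame = base frame: x ahead of the robot, y to its left, z up, the work surface at z = 0. Lengths are in m, angles in rad, forces in N, time in s.
With the tool pointing down it reaches from about 0.275 to 0.875 m from the base axis. Payload 12.5 kg.
Tool frame: the origin (TCP) lies between the finger pads; the fingertips stand 17 mm ahead of it and the grasp point (between the pads) lies 2 mm behind it; y points along the fingers, x is the direction in which the jaws open and shut, and the axes are right-handed (so a half turn about y gives the same grasp; the last joint's range is limited). The gripper opens to 85 mm and grips with 20 to 120 N. Pads are 22 mm wide; open, the fingers measure 114 mm over their backs; the gripper's body (76 mm by 85 mm) begins 54 mm behind the grasp point. The pads swing forward as they close: fully open they stand 13 mm farther back than shut.
Start: joints at [1.052, 0.351, 1.652, -0, 1.139, -0.085], TCP at [0.231, 0.499, 0.248] pointing down, gripper open.
Joint ranges: [-2.75, 2.75], [-0.79, 2.1], [0.01, 2.65], [-1.57, 4.71], [0.07, 3.14], [-2.87, 2.87]. Speed limits (rad/s): [2.22, 2.22, 2.79, 3.14, 3.14, 3.14].

### API

Orientations are given as a rotation vector (axis times angle).
In Python, from rig import read_state, read_camera, calibration, job_done gives the robot as it stands.
- The arm moves only by the tool drive_tool, never from a script. Its argument "motion" is a list of rows, each an object with "fingers": the opening, from 0 (shut) to 1 (fully open); "linear": the shift along the tool's x, y, z in mm, a list of three; "yaw": the turn about the tool's y in degrees. In form: [{"fingers": fingers, "linear": [x, y, z], "yaw": yaw}, ...]. A call has 1 to 12 rows; each row shifts and turns the commanded pose from where the row before left it, along the tool's axes as they then stand; what a row does not reach is not made up. A row lasts 1/10 s, in which the tool goes at most 50 mm and 8.59 degrees, less where a joint would pass 70% of its speed; a pose out of reach is approached as far as the arm can. A call is refused whole if a number of a shift passes 50 or a number of a turn 8.59, either way. A call with a gripper value outside its range is refused whole. The fingers move at their own pace and stop on an object; "force" is the grip in N (left out, the last holds). Time passes only in rows, so rows that do not move let the fingers close. It gives the time, the measured TCP pose, the force and the opening at its end, in the units of the state.
- read_state(): the state, without advancing time (a new reading comes with each control period).
- read_camera(name): name is "scene" or "top" or "wrist"; returns the picture (400x640x3 uint8, red, green, blue); there is no depth.
- calibration(name): a dict with "mtx" (3x3 intrinsics, pixels), "dist" ([k1, k2, p1, p2, k3] as OpenCV has them; the pictures are not rectified), "R" (3x3) and "t" (3): a world point X has camera coordinates R X + t. Camera axes: x right, y down, z forward; pixel columns grow to the right and rows downward; lengths in m; the calibration is good to about 2 mm. A picture is of the moment at which its call begins: read the wrist's pose just before it. calibration takes no time and is no camera call; for the wrist camera it gives the pose at the moment of the call.
- job_done(): hands the job in, once; it reports no verdict.
The state is a dict: "time": time; "qpos": joint angles; "dq": joint speeds; "tau": joint torques, N m; "eef_pos": TCP position; "tool_rot": TCP orientation; "wrist_force": force on the tool from outside, world axes, zero at the start; "torque": the same for the moment, N m; "width": opening from 0.0 (shut) to 1.0 (fully open).
Only numpy, scipy, OpenCV 4.12 (cv2) and the standard library are available. Lean on these libraries where they do the work, as an engineer would, in place of code of your own. Each camera call takes 0.05 s, during which the arm holds its last target.

## Working session

There is one attempt and no reset: what is moved stays moved. The work goes in short steps, Python scripts to look and compute and a tool call to move; the robot and the scene stay as the last step left them, time stands still between calls to the robot, and variables do not carry over. Pictures are saved under pics/ and viewed, and the job is handed in when it is done.

Besides the shell and the picture viewer there is one more tool, called after "Request:" as a command line: name --argument value ..., lists and objects as JSON in quotes. drive_tool: Moves the arm, as the interface text tells. Its arguments: {"type":"object","properties":{"motion":{"type":"array","items":{"type":"object","properties":{"fingers":{"type":"number"},"linear":{"type":"array","items":{"type":"number"}},"yaw":{"type":"number"}}}},"force":{"type":"number"}},"required":["motion"]}

```bash
mkdir -p pics; ls
python3 - <<'E'
from rig import *
import cv2
s=read_state(); print(s)
for n in ["scene","top","wrist"]:
    c=calibration(n); print(n,c)
    im=read_camera(n); cv2.imwrite(f"pics/{n}0.png",im[:,:,::-1])
E
```

```text
pics
{'time': 0.0, 'qpos': array([ 1.05240069e+00,  3.51232037e-01,  1.65243336e+00, -3.50411514e-06,
        1.13911889e+00, -8.46173119e-02]), 'dq': array([ 0.00131879, -0.00203326,  0.00070901,  0.00109681,  0.00094306,
       -0.00144439]), 'tau': array([-1.91295044e-04, -5.06091535e+01, -2.91411102e+01, -1.87282603e-04,
        4.50204767e-03,  3.85476568e-06]), 'eef_pos': array([0.23099326, 0.49878882, 0.24775719]), 'tool_rot': array([-1.3843056 , -0.88323143,  0.88496119]), 'wrist_force': array([ 0.62803086,  0.5853442 , -0.35582176]), 'torque': array([-0.03746665,  0.02231013,  0.03173111]), 'width': 0.997702705661189}
scene {'mtx': array([[457.78601396,   0.        , 316.89011674],
       [  0.        , 457.78601396, 198.15690709],
       [  0.        ,   0.        ,   1.        ]]), 'dist': array([-0.10177515,  0.        ,  0.        ,  0.        ,  0.        ]), 'R': array([[ 0.85706616, -0.5146072 ,  0.02483993],
       [-0.21660437, -0.40365642, -0.88890047],
       [ 0.46746138,  0.75646608, -0.45742642]]), 't': array([-0.50661118,  0.20862291,  0.99234195])}
top {'mtx'
[... 192 characters left out ...]
  , 0.        , 0.        , 0.        ]), 'R': array([[ 0.0121499 , -0.99981807, -0.01470425],
       [-0.9957004 , -0.01074673, -0.09200666],
       [ 0.0918319 ,  0.0157589 , -0.99564982]]), 't': array([-0.0273898 ,  0.58136545,  1.05507673])}
wrist {'mtx': array([[350.85153284,   0.        , 309.6862804 ],
       [  0.        , 350.85153284, 192.75638381],
       [  0.        ,   0.        ,   1.        ]]), 'dist': array([-0.05639472,  0.        ,  0.        ,  0.        ,  0.        ]), 'R': array([[ 0.42109712,  0.90701376, -0.00180703],
       [ 0.87316683, -0.40484229,  0.27144502],
       [ 0.24547281, -0.11588255, -0.96245225]]), 't': array([-0.54817048, -0.03427721,  0.37926956])}
```

View pics/scene0.png

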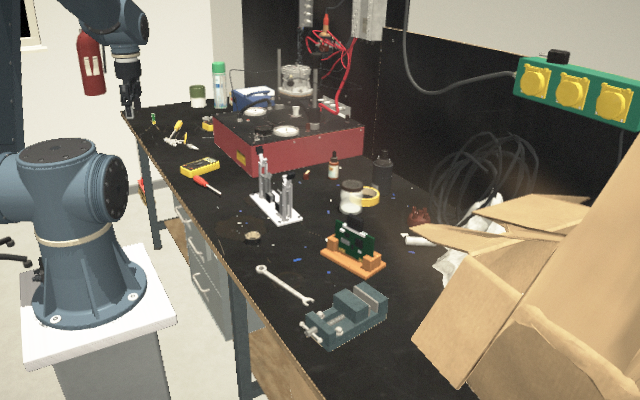

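View pics/top0.png

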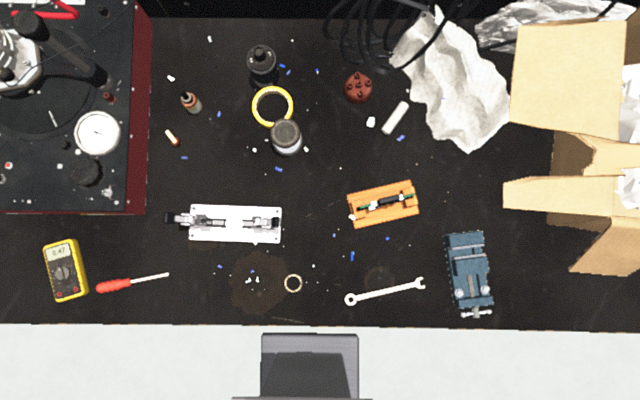

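View pics/wrist0.png

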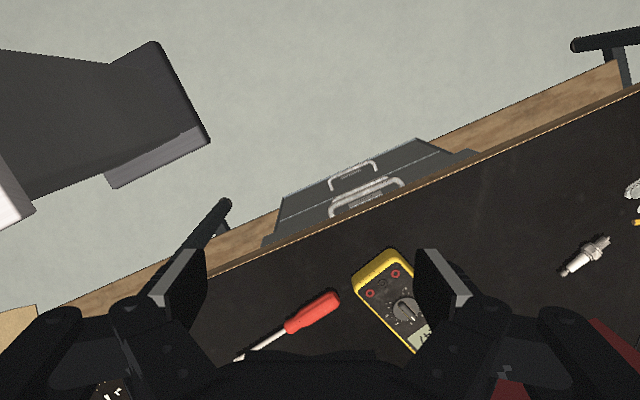

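```bash
cat > h.py <<'E'
from rig import *
import numpy as np, cv2
from scipy.spatial.transform import Rotation as Ro
def ray(name,uv,c=None):
    c=c or calibration(name)
    p=cv2.undistortPoints(np.array(uv,float).reshape(-1,1,2),c["mtx"],c["dist"]).reshape(-1,2)
    d=np.c_[p,np.ones(len(p))]@c["R"]; o=-c["R"].T@c["t"]
    return o,d
def onz(name,uv,z,c=None):
    o,d=ray(name,uv,c); z=np.broadcast_to(z,len(d))
    return o+d*((z-o[2])/d[:,2])[:,None]
def proj(name,X,c=None):
    c=c or calibration(name)
    return cv2.projectPoints(np.array(X,float).reshape(-1,3),cv2.Rodrigues(c["R"])[0],c["t"],c["mtx"],c["dist"])[0].reshape(-1,2)
def crop(src,dst,x0,y0,x1,y1,k):
    im=cv2.imread(src)[y0:y1,x0:x1]; cv2.imwrite(dst,cv2.resize(im,None,fx=k,fy=k,interpolation=cv2.INTER_CUBIC))
E
python3 - <<'E'
from h import *
crop("pics/top0.png","pics/top0a.png",155,170,295,250,5.5)
crop("pics/top0.png","pics/top0b.png",335,165,435,240,8)
crop("pics/scene0.png","pics/sc0a.png",240,140,400,280,5)
s=read_state();print(Ro.from_rotvec(s["tool_rot"]).as_matrix().round(3))
E
```

```text
[[ 0.42  -0.    -0.907]
 [ 0.907 -0.001  0.42 ]
 [-0.001 -1.     0.   ]]
```

View pics/top0a.png

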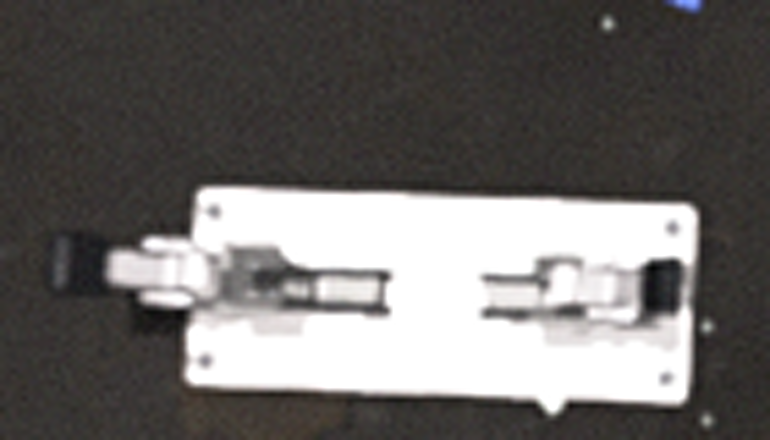

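View pics/top0b.png

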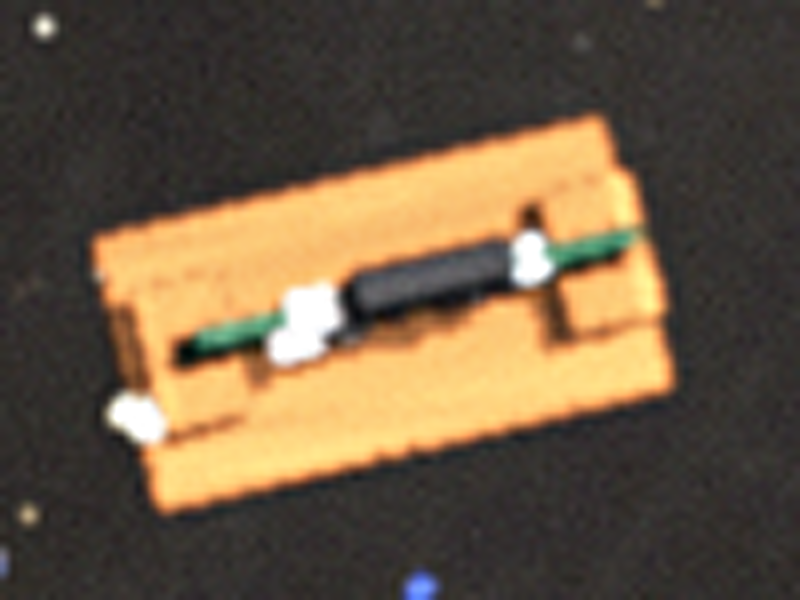

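View pics/sc0a.png

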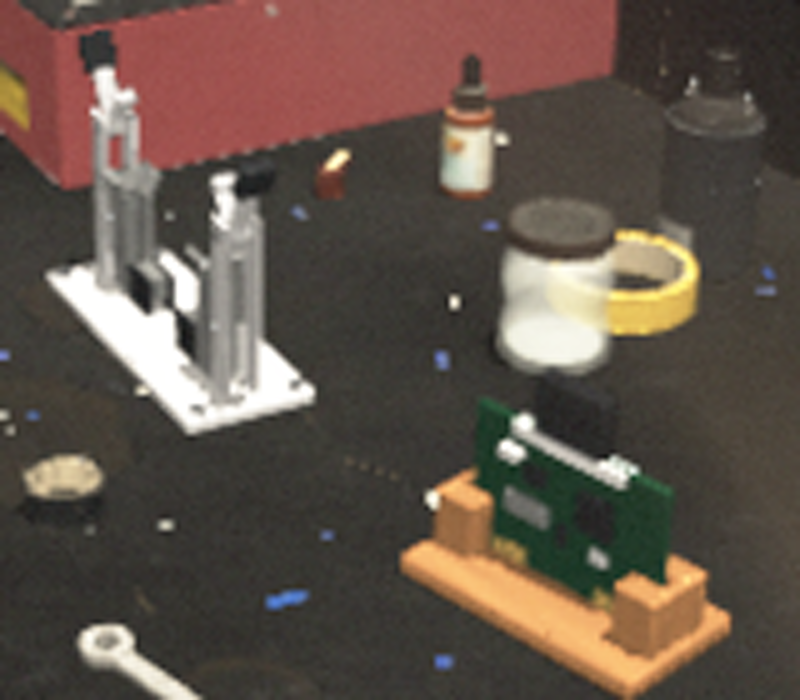

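Run:
```python
from h import *
c=calibration("top")
T=[(191,203.8),(281.7,207.3),(280.5,243.5),(188.8,240)]
P=onz("top",T,0.010,c)[:,:2]; print(P.round(4),P.mean(0))
print([np.linalg.norm(P[i]-P[(i+1)%4]).round(4) for i in range(4)])
# orange stand: base outer
im=cv2.imread("pics/top0.png"); hsv=cv2.cvtColor(im,cv2.COLOR_BGR2HSV)
m=cv2.inRange(hsv,(5,100,90),(22,255,255)); m[:, :335]=0; m[:,435:]=0; m[:165]=0; m[240:]=0
pts=np.argwhere(m)[:,::-1]
r=cv2.minAreaRect(pts.astype(np.float32)); print("stand rect",r)
# white plate
m2=((im.min(2)>170)*255).astype(np.uint8); m2[:,:185]=0; m2[:,290:]=0;m2[:195]=0;m2[255:]=0
m2=cv2.morphologyEx(m2,cv2.MORPH_OPEN,np.ones((7,7)))
n,l,st,ce=cv2.connectedComponentsWithStats(m2); k=1+st[1:,4].argmax()
cn=np.argwhere(l==k)[:,::-1].astype(np.float32)
r2=cv2.minAreaRect(cn); print("plate rect",r2); 
W=onz("top",cv2.boxPoints(r2),0.01,c)[:,:2];print(W.round(4),W.mean(0),[np.linalg.norm(W[i]-W[(i+1)%4]).round(4) for i in range(4)])
# grip dark: ends in crop/8
g=np.array([(350,300),(505,255)])/8+[335,165]
print("grip",onz("top",g,0.125,c))
gg=np.array([(190,350),(635,237)])/8+[335,165]
print("board top edge",onz("top",gg,0.092,c), onz("top",gg,0.092,c).mean(0))
# lever tips in top
t=np.array([(80,262),(662,287)])/5.5+[155,170]
print("tips",onz("top",t,0.157,c))
jar=[(285,132)];print("jar",onz("top",jar,0.086,c)); print("tape",onz("top",[(293,283)],0.019,c),onz("top",[(347,299),(420,284)],0.008,c))
```

```text
[[0.5791 0.2589]
 [0.5733 0.0521]
 [0.4912 0.0533]
 [0.4968 0.2609]] [0.53509409 0.15627123]
[np.float64(0.2069), np.float64(0.0822), np.float64(0.2077), np.float64(0.0823)]
stand rect ((383.1090393066406, 203.59442138671875), (36.73800277709961, 69.52063751220703), 76.4295654296875)
plate rect ((232.54864501953125, 223.18699645996094), (95.71216583251953, 36.16039276123047), 2.12109637260437)
[[0.4979 0.2716]
 [0.58   0.2717]
 [0.5742 0.0536]
 [0.4922 0.0551]] [0.536074   0.16298925] [np.float64(0.0821), np.float64(0.2182), np.float64(0.082), np.float64(0.2166)]
grip [[ 0.57569209 -0.15470066  0.125     ]
 [ 0.58759581 -0.1939222   0.125     ]]
board top edge [[ 0.56520294 -0.11676905  0.092     ]
 [ 0.59624718 -0.23312494  0.092     ]] [ 0.58072506 -0.17494699  0.092     ]
tips [[0.53831277 0.26010867 0.157     ]
 [0.53159239 0.05190982 0.157     ]]
jar [[0.72934803 0.04161575 0.086     ]]
tape [[0.4039963  0.02301186 0.019     ]] [[ 0.369573   -0.097668    0.008     ]
 [ 0.40513451 -0.26011805  0.008     ]]
```

```bash
cat >> h.py <<'E'
def tool(): 
    s=read_state(); return s["eef_pos"],Ro.from_rotvec(s["tool_rot"]).as_matrix(),s
def delta(target,yaw=None):
    """world target -> tool-axis mm ; yaw = desired world angle of tool x (deg)"""
    p,R,s=tool(); print("t",round(s["time"],2),"p",p.round(4),"F",s["wrist_force"].round(2),"w",round(s["width"],3))
    a=np.degrees(np.arctan2(R[1,0],R[0,0])); print("tool mm",(R.T@(np.array(target)-p)*1000).round(1),"toolx deg",a.round(2),"turn about tool y deg",None if yaw is None else round(a-yaw,2), "R tilt",R[:,1].round(4))
E
python3 - <<'E'
from h import *
p,R,s=tool(); c=calibration("wrist"); o=-c["R"].T@c["t"]
print("cam in tool",R.T@(o-p),"view dir in tool",R.T@c["R"][2], "img right in tool", R.T@c["R"][0])
delta([0.56,-0.17,0.30],14.6)
E
```

```text
cam in tool [-0.00094195 -0.12553221  0.06946795] view dir in tool [-9.49137804e-04  9.62422899e-01 -2.71553425e-01] img right in tool [ 9.99999380e-01  7.55136361e-04 -8.18905855e-04]
t 0.15 p [0.231  0.4989 0.2479] F [-0.26 -0.56  0.23] w 0.997
tool mm [-468.7  -51.8 -579.6] toolx deg 65.14 turn about tool y deg 50.54 R tilt [-5.e-04 -8.e-04 -1.e+00]
```

Request:
drive_tool --motion '[{"fingers":1,"linear":[-15,-3,-18],"yaw":0},{"fingers":1,"linear":[-27,-4,-33],"yaw":0},{"fingers":1,"linear":[-27,-4,-33],"yaw":0},{"fingers":1,"linear":[-27,-4,-33],"yaw":0},{"fingers":1,"linear":[-27,-4,-33],"yaw":0},{"fingers":1,"linear":[-27,-4,-33],"yaw":0},{"fingers":1,"linear":[-27,-4,-33],"yaw":0},{"fingers":1,"linear":[-27,-4,-33],"yaw":0},{"fingers":1,"linear":[-27,-4,-33],"yaw":0},{"fingers":1,"linear":[-27,-4,-33],"yaw":0},{"fingers":1,"linear":[-27,-4,-33],"yaw":0},{"fingers":1,"linear":[-15,-3,-18],"yaw":0}]'

```text
time: 1.35
eef_pos: [0.438, 0.0705, 0.2945]
tool_rot: [-1.385, -0.883, 0.883]
wrist_force: [0.2, -0.1, 0.7]
width: 0.999
```

Request:
drive_tool --motion '[{"fingers":1,"linear":[0,0,0],"yaw":5},{"fingers":1,"linear":[0,0,0],"yaw":8},{"fingers":1,"linear":[0,0,0],"yaw":8},{"fingers":1,"linear":[0,0,0],"yaw":8},{"fingers":1,"linear":[0,0,0],"yaw":8},{"fingers":1,"linear":[0,0,0],"yaw":8},{"fingers":1,"linear":[0,0,0],"yaw":5}]'

```text
time: 2.05
eef_pos: [0.437, 0.073, 0.2941]
tool_rot: [-1.561, -0.203, 0.204]
wrist_force: [-0.3, 0.6, -0.2]
width: 0.998
```

Run:
```python
from h import *
delta([0.55,-0.14,0.26],14.6)
```

```text
t 2.05 p [0.437  0.073  0.2941] F [-0.33  0.56 -0.19] w 0.998
tool mm [  54.7   34.1 -234.8] toolx deg 14.84 turn about tool y deg 0.24 R tilt [-4.e-04 -0.e+00 -1.e+00]
```

Request:
drive_tool --motion '[{"fingers":1,"linear":[6,2,-18],"yaw":0},{"fingers":1,"linear":[12,6,-35],"yaw":0},{"fingers":1,"linear":[15,6,-40],"yaw":0},{"fingers":1,"linear":[15,8,-40],"yaw":0},{"fingers":1,"linear":[15,8,-40],"yaw":0},{"fingers":1,"linear":[12,4,-30],"yaw":0},{"fingers":1,"linear":[3,0,-12],"yaw":0},{"fingers":1,"linear":[0,0,0],"yaw":0}]'

```text
time: 2.85
eef_pos: [0.5687, -0.115, 0.2598]
tool_rot: [-1.561, -0.206, 0.207]
wrist_force: [-0.0, 0.7, -0.6]
width: 1.003
```

Run:
```python
from h import *
delta([0.5807,-0.1745,0.13],14.6)
c=calibration("wrist"); im=read_camera("wrist"); cv2.imwrite("pics/w1.png",im[:,:,::-1]); np.save("w1.npy",c,allow_pickle=True)
```

```text
t 2.85 p [ 0.5687 -0.115   0.2598] F [-0.03  0.67 -0.62] w 1.003
tool mm [ -3.8 129.7 -60.7] toolx deg 15.07 turn about tool y deg 0.47 R tilt [-9.e-04  2.e-04 -1.e+00]
```

View pics/w1.png

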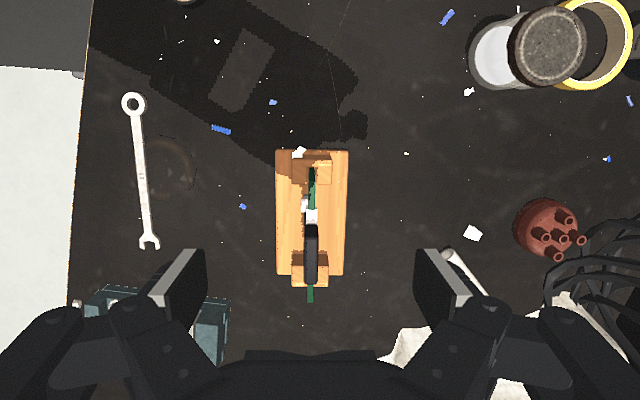

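Run:
```python
from h import *
crop("pics/w1.png","pics/w1a.png",265,140,365,310,4.5 if 0 else 3.5)
crop("pics/w1.png","pics/w1b.png",285,155,340,305,4)
```

```text
(no output)
```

View pics/w1b.png

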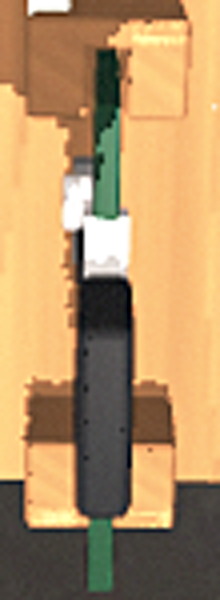

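Run:
```python
from h import *
c=np.load("w1.npy",allow_pickle=True).item()
uv=[(311.1,284.5),(311.1,238.2)]
P=onz("wrist",uv,0.125,c); print(P,P.mean(0),np.linalg.norm(P[0]-P[1]),np.arctan2(P[0,0]-P[1,0],P[1,1]-P[0,1]))
# board top corners z=.092
uv=[(285+99.5/4,155+592/4),(285+107/4,155+50/4)]
P=onz("wrist",uv,0.092,c); print(P,P.mean(0),np.linalg.norm(P[0]-P[1]),np.degrees(np.arctan2(P[0,0]-P[1,0],P[1,1]-P[0,1])))
```

```text
[[ 0.59045134 -0.19690526  0.125     ]
 [ 0.57955474 -0.15647013  0.125     ]] [ 0.58500304 -0.17668769  0.125     ] 0.041877625687254914 0.26323034065872664
[[ 0.59966261 -0.23535953  0.092     ]
 [ 0.56692074 -0.10720188  0.092     ]] [ 0.58329167 -0.1712807   0.092     ] 0.13227401052700402 14.331437010560883
```

Request:
drive_tool --motion '[{"fingers":1,"linear":[0,12,-10],"yaw":0},{"fingers":1,"linear":[-1,25,-20],"yaw":0},{"fingers":1,"linear":[-1,25,-20],"yaw":0},{"fingers":1,"linear":[0,23,-12],"yaw":0.3},{"fingers":1,"linear":[0,8,0],"yaw":0},{"fingers":1,"linear":[0,0,0],"yaw":0}]'

```text
time: 3.5
eef_pos: [0.5821, -0.1736, 0.1663]
tool_rot: [-1.56, -0.202, 0.205]
wrist_force: [0.1, 0.1, -0.3]
width: 0.998
```

Run:
```python
from h import *
delta([0.584,-0.176,0.115],14.7)
c=calibration("wrist"); im=read_camera("wrist"); cv2.imwrite("pics/w2.png",im[:,:,::-1]); np.save("w2.npy",c,allow_pickle=True)
crop("pics/w2.png","pics/w2b.png",260,180,360,330,4)
```

```text
t 3.5 p [ 0.5821 -0.1736  0.1663] F [ 0.09  0.12 -0.35] w 0.998
tool mm [ 1.3 51.3 -2.8] toolx deg 14.87 turn about tool y deg 0.17 R tilt [-2.e-03  9.e-04 -1.e+00]
```

View pics/w2.png

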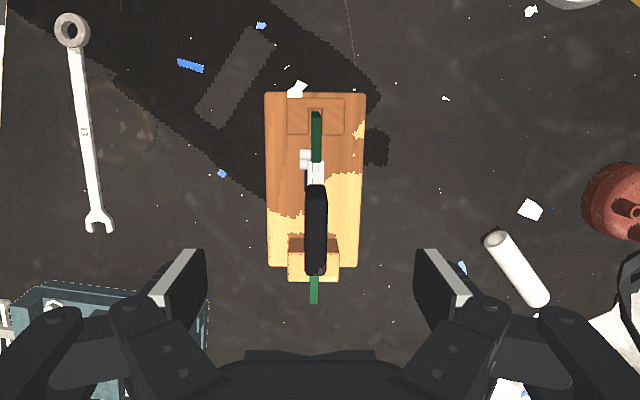

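View pics/w2b.png

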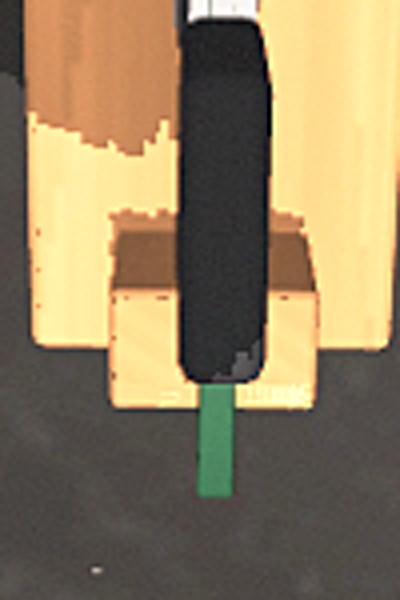

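Run:
```python
from h import *
c=np.load("w2.npy",allow_pickle=True).item()
f=lambda a:[(260+x/4,180+y/4) for x,y in a]
P=onz("wrist",f([(222.5,383),(225.5,85)]),0.125,c); print(P,P.mean(0),np.linalg.norm(P[0]-P[1]),np.degrees(np.arctan2(P[0,0]-P[1,0],P[1,1]-P[0,1])))
Q=onz("wrist",f([(215.5,495),((316.5-260)*4,(111-180)*4)]),0.092,c); print(Q,Q.mean(0),np.linalg.norm(Q[0]-Q[1]),np.degrees(np.arctan2(Q[0,0]-Q[1,0],Q[1,1]-Q[0,1])))
p,R,s=tool()
print(((P-p)@R*1000).round(1)); print(((Q-p)@R*1000).round(1))
# finger midline in image: fingers at 3d
print(proj("wrist",[p+R@np.array([0,0.017-.013,0]),p],c))
```

```text
[[ 0.59018846 -0.19674022  0.125     ]
 [ 0.57976154 -0.15666258  0.125     ]] [ 0.584975  -0.1767014  0.125    ] 0.0414118015833839 14.58323310359113
[[ 0.59963881 -0.23446008  0.092     ]
 [ 0.56926822 -0.1155678   0.092     ]] [ 0.58445352 -0.17501394  0.092     ] 0.12271001226351944 14.329559719525234
[[  1.3  42.5 -24.2]
 [  1.5  42.5  17.2]]
[[  0.8  75.5 -63.1]
 [  2.   75.5  59.6]]
[[313.86878906 269.56761539]
 [313.9560676  274.42221491]]
```

Request:
drive_tool --motion '[{"fingers":1,"linear":[1,10,-1.5],"yaw":0.2},{"fingers":1,"linear":[1,18,-1],"yaw":0.2},{"fingers":1,"linear":[0,16,0],"yaw":0},{"fingers":1,"linear":[0,7,0],"yaw":0},{"fingers":0.5,"linear":[0,0,0],"yaw":0},{"fingers":0.3,"linear":[0,0,0],"yaw":0},{"fingers":0.25,"linear":[0,0,0],"yaw":0}]' --force 25

```text
time: 4.25
eef_pos: [0.5859, -0.1765, 0.1173]
tool_rot: [-1.562, -0.199, 0.197]
wrist_force: [0.3, -0.3, -0.3]
width: 0.515
```

Run:
```python
from h import *
delta([0.584,-0.176,0.115],14.5)
c=calibration("wrist"); im=read_camera("wrist"); cv2.imwrite("pics/w3.png",im[:,:,::-1]); np.save("w3.npy",c,allow_pickle=True)
```

```text
t 4.25 p [ 0.5859 -0.1765  0.1173] F [ 0.28 -0.28 -0.25] w 0.515
tool mm [-1.7  2.3  1. ] toolx deg 14.45 turn about tool y deg -0.05 R tilt [ 1.5e-03 -6.0e-04 -1.0e+00]
```

View pics/w3.png

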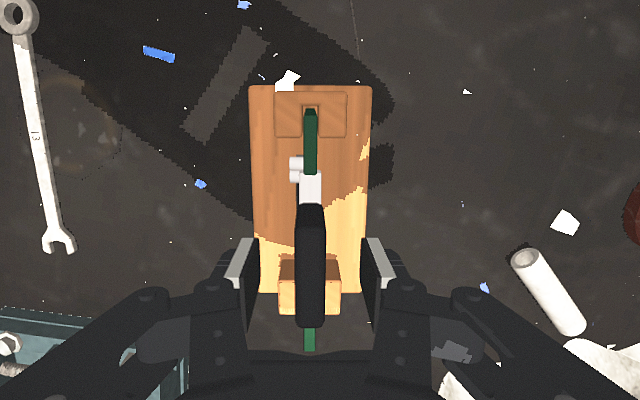

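Request:
drive_tool --motion '[{"fingers":0.25,"linear":[0,2,0],"yaw":0},{"fingers":0.1,"linear":[0,0,0],"yaw":0},{"fingers":0,"linear":[0,0,0],"yaw":0},{"fingers":0,"linear":[0,0,0],"yaw":0},{"fingers":0,"linear":[0,0,0],"yaw":0},{"fingers":0,"linear":[0,0,0],"yaw":0}]' --force 30

```text
time: 4.9
eef_pos: [0.5855, -0.1765, 0.1144]
tool_rot: [-1.562, -0.198, 0.198]
wrist_force: [-0.7, -1.3, 0.9]
width: 0.132
```

Request:
drive_tool --motion '[{"fingers":0,"linear":[0,0,0],"yaw":0},{"fingers":0,"linear":[0,0,0],"yaw":0}]' --force 60

```text
time: 5.1
eef_pos: [0.5856, -0.1765, 0.1145]
tool_rot: [-1.562, -0.198, 0.198]
wrist_force: [0.4, 0.2, 2.3]
width: 0.133
```

Request:
drive_tool --motion '[{"fingers":0,"linear":[0,-5,0],"yaw":0},{"fingers":0,"linear":[0,-10,0],"yaw":0},{"fingers":0,"linear":[0,-20,0],"yaw":0},{"fingers":0,"linear":[0,-30,0],"yaw":0},{"fingers":0,"linear":[0,-35,0],"yaw":0},{"fingers":0,"linear":[0,-35,0],"yaw":0},{"fingers":0,"linear":[0,-30,0],"yaw":0},{"fingers":0,"linear":[0,-15,0],"yaw":0},{"fingers":0,"linear":[0,-5,0],"yaw":0},{"fingers":0,"linear":[0,0,0],"yaw":0}]'

```text
time: 6.1
eef_pos: [0.5854, -0.1764, 0.2997]
tool_rot: [-1.562, -0.198, 0.198]
wrist_force: [-0.1, -0.0, -1.7]
width: 0.128
```

Run:
```python
from h import *
delta([0.535,0.06,0.30],-1.6)
c=calibration("wrist"); im=read_camera("wrist"); cv2.imwrite("pics/w4.png",im[:,:,::-1]); np.save("w4.npy",c,allow_pickle=True)
```

```text
t 6.1 p [ 0.5854 -0.1764  0.2997] F [-0.06 -0.   -1.75] w 0.128
tool mm [ 10.2  -0.4 241.5] toolx deg 14.45 turn about tool y deg 16.05 R tilt [ 5.e-04 -2.e-04 -1.e+00]
```

View pics/w4.png

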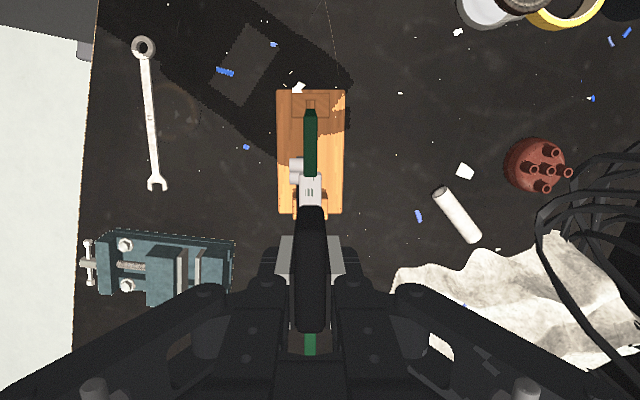

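Request:
drive_tool --motion '[{"fingers":0,"linear":[-4,0,17],"yaw":0},{"fingers":0,"linear":[-9,0,35],"yaw":2},{"fingers":0,"linear":[-9,0,37],"yaw":2},{"fingers":0,"linear":[-9,0,37],"yaw":2},{"fingers":0,"linear":[-10,0,37],"yaw":2},{"fingers":0,"linear":[-12,0,37],"yaw":2},{"fingers":0,"linear":[-14,0,37],"yaw":2},{"fingers":0,"linear":[-16,0,36],"yaw":2},{"fingers":0,"linear":[-18,0,30],"yaw":1},{"fingers":0,"linear":[-14,0,18],"yaw":1},{"fingers":0,"linear":[-6,0,8],"yaw":0},{"fingers":0,"linear":[0,0,0],"yaw":0}]'

```text
time: 7.35
eef_pos: [0.4234, 0.1379, 0.2987]
tool_rot: [-1.571, 0.021, -0.019]
wrist_force: [0.2, -0.1, -1.2]
width: 0.13
```

Run:
```python
from h import *
delta([0.535,0.156,0.30],-1.6)
c=calibration("wrist"); im=read_camera("wrist"); cv2.imwrite("pics/w5.png",im[:,:,::-1]); np.save("w5.npy",c,allow_pickle=True)
```

```text
t 7.35 p [0.4234 0.1379 0.2987] F [ 0.21 -0.05 -1.22] w 0.13
tool mm [111.1  -1.4  21. ] toolx deg -1.45 turn about tool y deg 0.15 R tilt [-1.2e-03 -3.0e-04 -1.0e+00]
```

View pics/w5.png

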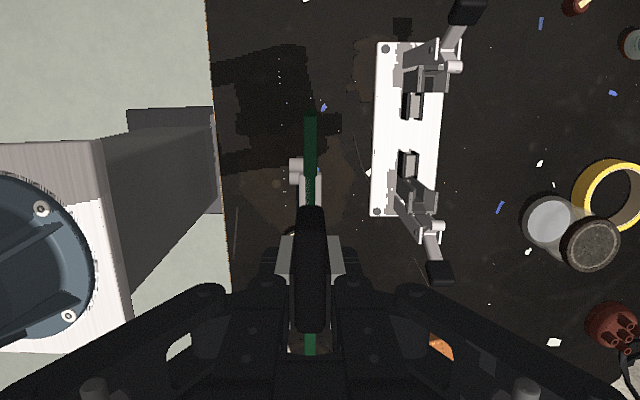

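Run:
```python
from h import *
crop("pics/w5.png","pics/w5a.png",360,0,490,150,4)
crop("pics/w5.png","pics/w5b.png",360,140,490,290,4)
```

```text
(no output)
```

View pics/w5a.png

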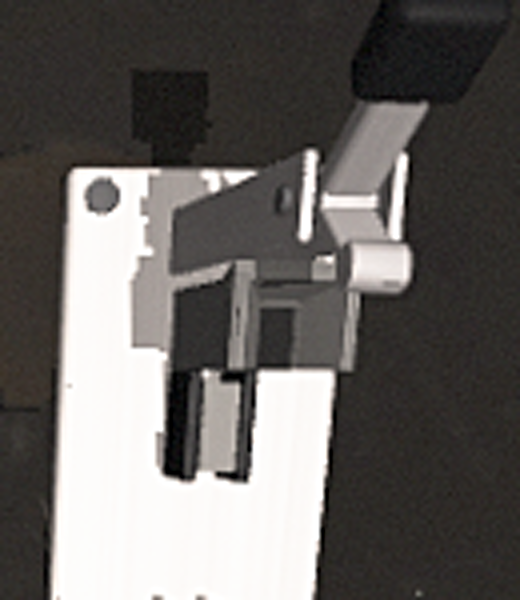

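View pics/w5b.png

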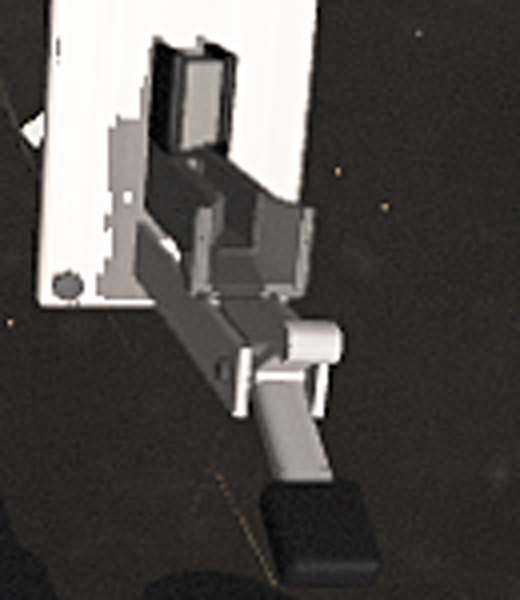

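Run:
```python
from h import *
c=np.load("w5.npy",allow_pickle=True).item()
A=onz("wrist",[(377,42),(370,216.2)],0.01,c); print("left edge",A, np.linalg.norm(A[0]-A[1]),np.degrees(np.arctan2(-(A[0]-A[1])[0],(A[0]-A[1])[1])))
B=onz("wrist",[(439.2,147.5),(435,188.8)],0.01,c); print("right edge",B)
G=onz("wrist",[(433.5,92.5),(424,191.5)],0.088,c); print("guide mouths",G,G.mean(0),np.linalg.norm(G[0]-G[1]),np.degrees(np.arctan2(-(G[0]-G[1])[0],(G[0]-G[1])[1])))
u=(A[0]-A[1])/np.linalg.norm(A[0]-A[1]); n=np.array([u[1],-u[0],0])
print("width",(B-A[0])@n, "centre from plate",A.mean(0)+n*.04)
# bolts/hinge pins? board ends
p=np.array([0.4234,0.1379,0.2987]); a=np.radians(-1.45)
for z in (.2987-.0225,):
  E=onz("wrist",[(310,117),(310,356)],z,c); print("board ends",E, E.mean(0), np.linalg.norm(E[0]-E[1]))
```

```text
left edge [[0.49949516 0.26011671 0.01      ]
 [0.49529054 0.05629774 0.01      ]] 0.2038623353579785 -1.1817976117647768
right edge [[0.5764706  0.14091404 0.01      ]
 [0.57492224 0.08987708 0.01      ]]
guide mouths [[0.53905646 0.20492165 0.088     ]
 [0.53565524 0.10926252 0.088     ]] [0.53735585 0.15709208 0.088     ] 0.09571958399685886 -2.036324386985414
width [0.07941759 0.0789222 ] centre from plate [0.53738434 0.15738223 0.01      ]
board ends [[0.42408821 0.19685814 0.2762    ]
 [0.42099751 0.0772844  0.2762    ]] [0.42254286 0.13707127 0.2762    ] 0.11961367741905449
```

Request:
drive_tool --motion '[{"fingers":0,"linear":[6,0,2],"yaw":0},{"fingers":0,"linear":[15,0,3],"yaw":0},{"fingers":0,"linear":[25,0,4],"yaw":0},{"fingers":0,"linear":[28,0,5],"yaw":0},{"fingers":0,"linear":[23,5,5],"yaw":0},{"fingers":0,"linear":[13,8,3],"yaw":0},{"fingers":0,"linear":[4,5,1],"yaw":0},{"fingers":0,"linear":[0,0,0],"yaw":0}]'

```text
time: 8.2
eef_pos: [0.5388, 0.1566, 0.28]
tool_rot: [-1.571, 0.024, -0.02]
wrist_force: [-0.9, -0.2, -1.5]
width: 0.126
```

Run:
```python
from h import *
delta([0.5383,0.158,0.28],-1.6)
c=calibration("wrist"); im=read_camera("wrist"); cv2.imwrite("pics/w6.png",im[:,:,::-1]); np.save("w6.npy",c,allow_pickle=True)
crop("pics/w6.png","pics/w6a.png",260,0,360,130,5-.5)
im=read_camera("top"); cv2.imwrite("pics/top6.png",im[:,:,::-1]);im=read_camera("scene"); cv2.imwrite("pics/sc6.png",im[:,:,::-1])
crop("pics/sc6.png","pics/sc6a.png",210,80,340,240,4.5-.8)
```

```text
t 8.2 p [0.5388 0.1566 0.28  ] F [-0.93 -0.17 -1.54] w 0.126
tool mm [-0.5  0.   1.3] toolx deg -1.6 turn about tool y deg -0.0 R tilt [-2.1e-03 -5.0e-04 -1.0e+00]
```

View pics/w6.png

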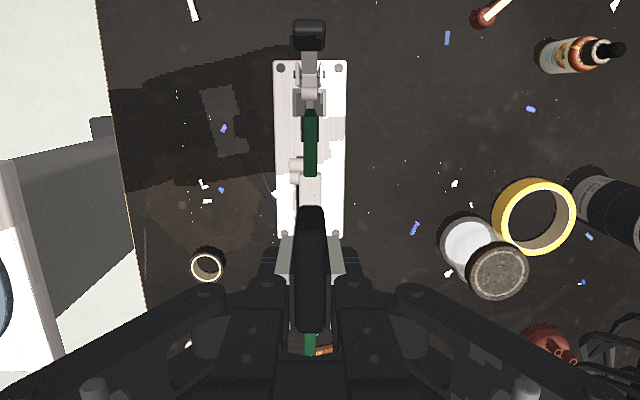

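View pics/w6a.png

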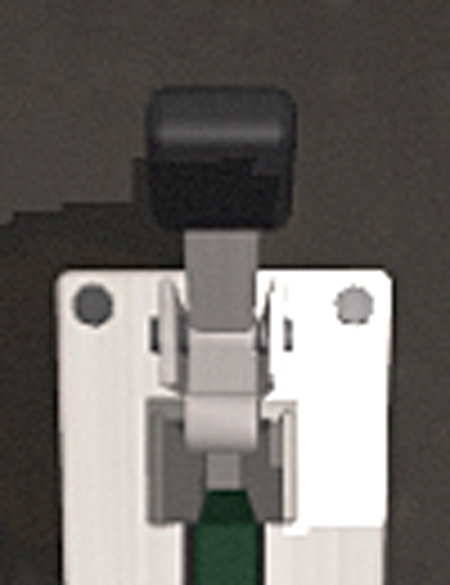

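View pics/sc6a.png

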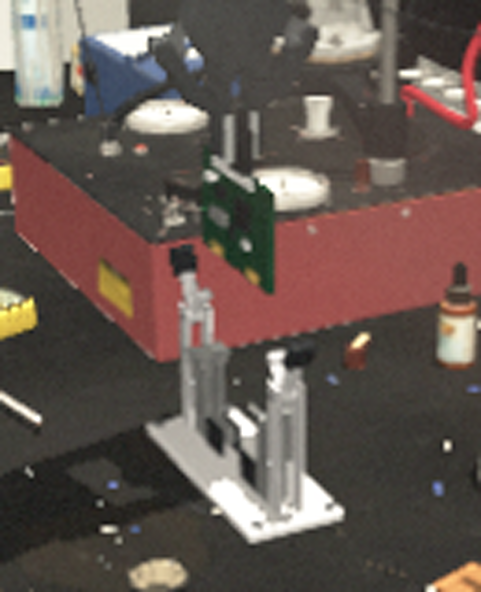

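Run:
```python
from h import *
crop("pics/top6.png","pics/top6a.png",155,170,295,260,5.5)
```

```text
(no output)
```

View pics/top6a.png

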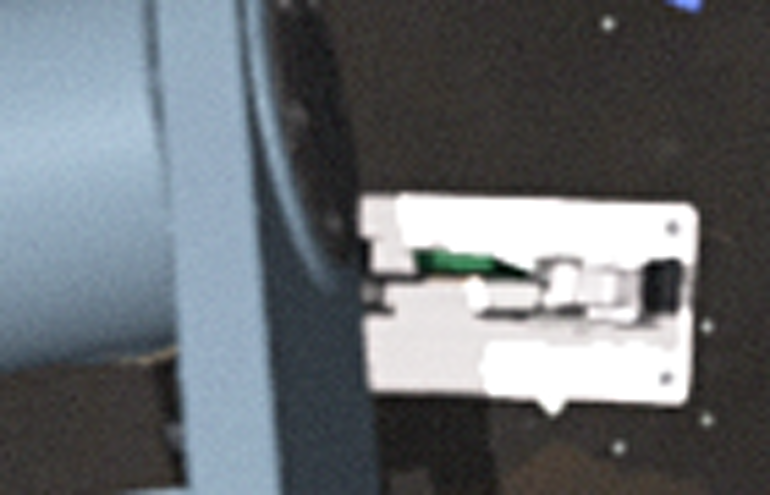

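```bash
python3 - <<'E'
from h import *
c=np.load("w6.npy",allow_pickle=True).item()
f=lambda a:[(260+x/4.5,y/4.5) for x,y in a]
o=-c["R"].T@c["t"]; print("cam",o)
print("guide inner/outer", onz("wrist",f([(222.5,522),(222.5,400)]),0.088,c))
print("board end top", onz("wrist",f([(224.5,490)]),0.28-.0225,c), "bottom?",onz("wrist",f([(224.5,490)]),0.1775,c))
print("plate corners", onz("wrist",f([(60,271),(389,271)]),0.01,c)); print("plate near", onz("wrist",[(277.5,238),(345,238)],0.01,c))
print("lever pad outer tip", onz("wrist",f([(222,88)]),0.160,c))
E
crop=1; python3 -c "
from h import *
crop('pics/w6.png','pics/w6c.png',265,90,355,250,3.7)"
```

```text
cam [0.54021483 0.22501226 0.40551846]
guide inner/outer [[0.53844232 0.20571705 0.088     ]
 [0.53911784 0.22898721 0.088     ]]
board end top [[0.53965521 0.21889395 0.2575    ]] bottom? [[0.53935275 0.21558716 0.1775    ]]
plate corners [[0.50119003 0.26079577 0.01      ]
 [0.57915511 0.25852597 0.01      ]]
plate near [[0.49486569 0.05654372 0.01      ]
 [0.57706996 0.0542766  0.01      ]]
lever pad outer tip [[0.5405573  0.27159468 0.16      ]]
```

View pics/w6c.png

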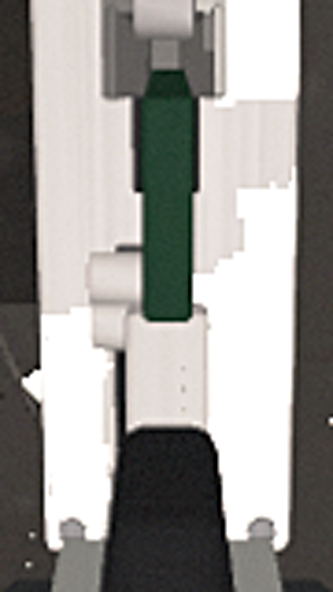

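Request:
drive_tool --motion '[{"fingers":0,"linear":[-0.5,6,1],"yaw":0},{"fingers":0,"linear":[0,14,1],"yaw":0},{"fingers":0,"linear":[0,20,0],"yaw":0},{"fingers":0,"linear":[0,20,0],"yaw":0},{"fingers":0,"linear":[0,13,0],"yaw":0},{"fingers":0,"linear":[0,5,0],"yaw":0},{"fingers":0,"linear":[0,0,0],"yaw":0}]'

```text
time: 9.05
eef_pos: [0.5379, 0.1593, 0.2028]
tool_rot: [-1.571, 0.022, -0.021]
wrist_force: [0.2, 0.6, -0.3]
width: 0.13
```

Run:
```python
from h import *
delta([0.5383,0.158,0.2],-1.6)
c=calibration("wrist"); im=read_camera("wrist"); cv2.imwrite("pics/w7.png",im[:,:,::-1]); np.save("w7.npy",c,allow_pickle=True)
crop("pics/w7.png","pics/w7a.png",250,0,370,150,4)
```

```text
t 9.05 p [0.5379 0.1593 0.2028] F [ 0.19  0.59 -0.31] w 0.13
tool mm [ 0.4  2.8 -1.3] toolx deg -1.55 turn about tool y deg 0.05 R tilt [-9.e-04 -2.e-04 -1.e+00]
```

View pics/w7a.png

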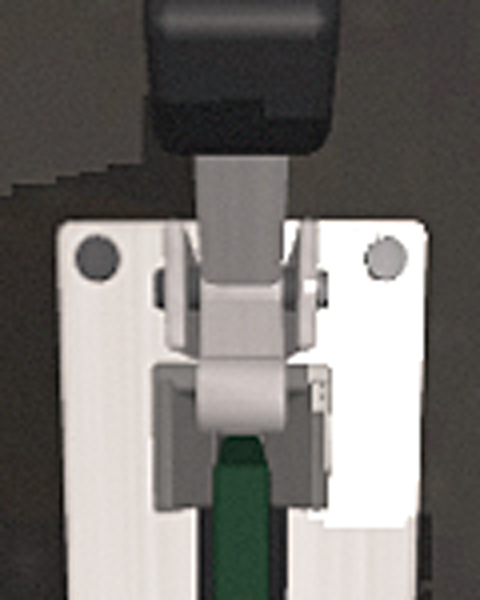

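Run:
```python
from h import *
c=np.load("w7.npy",allow_pickle=True).item()
f=lambda a:[(250+x/4,y/4) for x,y in a]
o=-c["R"].T@c["t"]; print("cam",o)
print("roller in/out", onz("wrist",f([(240,432),(240,362)]),0.125,c))
print("guide inner/outer", onz("wrist",f([(240,509),(240,363)]),0.088,c))
print("plate", onz("wrist",f([(60,222),(427,222)]),0.01,c))
print("board bottom corner", onz("wrist",f([(241,437)]),0.1003,c), "top corner",onz("wrist",f([(243,463)]),0.1803,c))
```

```text
cam [0.53912839 0.22769346 0.32826339]
roller in/out [[0.53867189 0.21984141 0.125     ]
 [0.53893737 0.22941759 0.125     ]]
guide inner/outer [[0.53823539 0.20566157 0.088     ]
 [0.53889817 0.22957146 0.088     ]]
plate [[0.50111407 0.26064031 0.01      ]
 [0.57964465 0.25844165 0.01      ]]
board bottom corner [[0.53875348 0.21810653 0.1003    ]] top corner [[0.53901931 0.21883177 0.1803    ]]
```

Request:
drive_tool --motion '[{"fingers":0,"linear":[0,4,0],"yaw":0},{"fingers":0,"linear":[0,4,0],"yaw":0},{"fingers":0,"linear":[0,4,0],"yaw":0},{"fingers":0,"linear":[0,4,0],"yaw":0},{"fingers":0,"linear":[0,0,0],"yaw":0}]'

```text
time: 9.6
eef_pos: [0.5378, 0.1593, 0.1867]
tool_rot: [-1.571, 0.022, -0.021]
wrist_force: [-0.6, 0.7, -1.3]
width: 0.127
```

Request:
drive_tool --motion '[{"fingers":0,"linear":[0,3,0],"yaw":0},{"fingers":0,"linear":[0,3,0],"yaw":0},{"fingers":0,"linear":[0,3,0],"yaw":0},{"fingers":0,"linear":[0,0,0],"yaw":0}]'

```text
time: 10.0
eef_pos: [0.5379, 0.1593, 0.1778]
tool_rot: [-1.571, 0.022, -0.021]
wrist_force: [-0.3, -0.0, -2.0]
width: 0.13
```

Request:
drive_tool --motion '[{"fingers":0,"linear":[0,3,0],"yaw":0},{"fingers":0,"linear":[0,3,0],"yaw":0},{"fingers":0,"linear":[0,3,0],"yaw":0},{"fingers":0,"linear":[0,0,0],"yaw":0}]'

```text
time: 10.4
eef_pos: [0.5379, 0.1593, 0.1688]
tool_rot: [-1.571, 0.022, -0.021]
wrist_force: [0.1, 0.4, -1.4]
width: 0.13
```

Run:
```python
from h import *
delta([0.5383,0.158,0.14],-1.6)
c=calibration("wrist"); im=read_camera("wrist"); cv2.imwrite("pics/w8.png",im[:,:,::-1]); np.save("w8.npy",c,allow_pickle=True)
crop("pics/w8.png","pics/w8a.png",240,0,380,200,3)
im=read_camera("scene"); cv2.imwrite("pics/sc8.png",im[:,:,::-1])
crop("pics/sc8.png","pics/sc8a.png",210,80,340,240,4.5-.8)
```

```text
t 10.4 p [0.5379 0.1593 0.1688] F [ 0.07  0.4  -1.35] w 0.13
tool mm [ 0.5 28.8 -1.3] toolx deg -1.55 turn about tool y deg 0.05 R tilt [-8.e-04 -2.e-04 -1.e+00]
```

View pics/w8a.png

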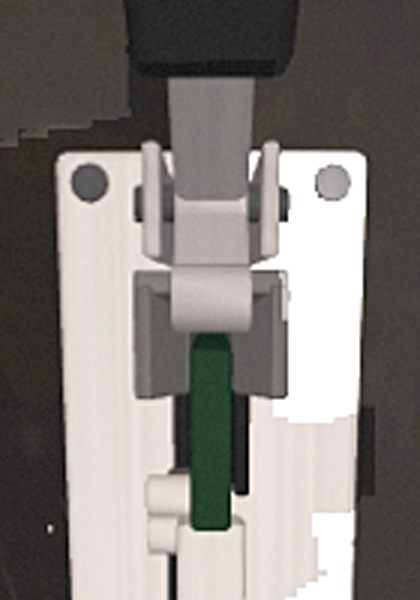

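View pics/sc8a.png

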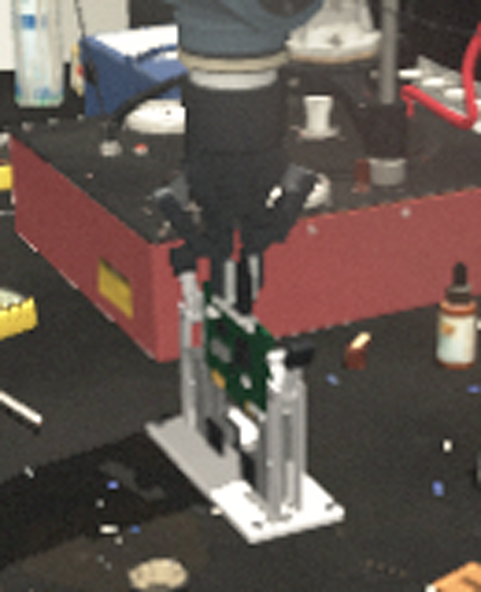

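Request:
drive_tool --motion '[{"fingers":0,"linear":[0,3,0],"yaw":0},{"fingers":0,"linear":[0,3,0],"yaw":0},{"fingers":0,"linear":[0,3,0],"yaw":0},{"fingers":0,"linear":[0,0,0],"yaw":0}]'

```text
time: 10.9
eef_pos: [0.5378, 0.1593, 0.1597]
tool_rot: [-1.571, 0.022, -0.021]
wrist_force: [1.0, 0.6, -1.8]
width: 0.126
```

Request:
drive_tool --motion '[{"fingers":0,"linear":[0,3,0],"yaw":0},{"fingers":0,"linear":[0,3,0],"yaw":0},{"fingers":0,"linear":[0,3,0],"yaw":0},{"fingers":0,"linear":[0,2,0],"yaw":0},{"fingers":0,"linear":[0,0,0],"yaw":0}]'

```text
time: 11.4
eef_pos: [0.538, 0.1593, 0.1489]
tool_rot: [-1.571, 0.022, -0.021]
wrist_force: [-0.4, -0.7, -1.3]
width: 0.129
```

Request:
drive_tool --motion '[{"fingers":0,"linear":[0,2,0],"yaw":0},{"fingers":0,"linear":[0,2,0],"yaw":0},{"fingers":0,"linear":[0,1,0],"yaw":0},{"fingers":0,"linear":[0,1,0],"yaw":0},{"fingers":0,"linear":[0,0,0],"yaw":0}]'

```text
time: 11.9
eef_pos: [0.5381, 0.1593, 0.1432]
tool_rot: [-1.571, 0.021, -0.021]
wrist_force: [-0.8, -0.4, -1.6]
width: 0.129
```

Request:
drive_tool --motion '[{"fingers":0,"linear":[0,1,0],"yaw":0},{"fingers":0,"linear":[0,1,0],"yaw":0},{"fingers":0,"linear":[0,1,0],"yaw":0},{"fingers":0,"linear":[0,1,0],"yaw":0},{"fingers":0,"linear":[0,0,0],"yaw":0}]'

```text
time: 12.4
eef_pos: [0.5381, 0.1593, 0.1391]
tool_rot: [-1.571, 0.021, -0.021]
wrist_force: [-0.5, -0.2, -2.3]
width: 0.128
```

Request:
drive_tool --motion '[{"fingers":0,"linear":[0,0.8,0],"yaw":0},{"fingers":0,"linear":[0,0.7,0],"yaw":0},{"fingers":0,"linear":[0,0,0],"yaw":0}]'

```text
time: 12.7
eef_pos: [0.5381, 0.1593, 0.1377]
tool_rot: [-1.571, 0.021, -0.021]
wrist_force: [-0.8, 0.1, -1.3]
width: 0.129
```

Request:
drive_tool --motion '[{"fingers":0,"linear":[0,0.6,0],"yaw":0},{"fingers":0,"linear":[0,0,0],"yaw":0}]'

```text
time: 12.9
eef_pos: [0.5381, 0.1593, 0.1371]
tool_rot: [-1.571, 0.021, -0.021]
wrist_force: [0.2, 0.0, -2.1]
width: 0.127
```

Request:
drive_tool --motion '[{"fingers":0,"linear":[0,0.6,0],"yaw":0},{"fingers":0,"linear":[0,0,0],"yaw":0}]'

```text
time: 13.1
eef_pos: [0.5381, 0.1593, 0.1365]
tool_rot: [-1.571, 0.021, -0.021]
wrist_force: [-0.6, -0.4, -1.4]
width: 0.126
```

Request:
drive_tool --motion '[{"fingers":0,"linear":[0,0.5,0],"yaw":0},{"fingers":0,"linear":[0,0,0],"yaw":0}]'

```text
time: 13.3
eef_pos: [0.5381, 0.1593, 0.136]
tool_rot: [-1.571, 0.021, -0.021]
wrist_force: [-0.6, 0.3, -1.6]
width: 0.127
```

Request:
drive_tool --motion '[{"fingers":0,"linear":[0,0.5,0],"yaw":0},{"fingers":0,"linear":[0,0,0],"yaw":0}]'

```text
time: 13.5
eef_pos: [0.5382, 0.1593, 0.1358]
tool_rot: [-1.571, 0.021, -0.022]
wrist_force: [-0.6, -1.1, -0.2]
width: 0.129
```

Request:
drive_tool --motion '[{"fingers":0,"linear":[0,0.5,0],"yaw":0},{"fingers":0,"linear":[0,0,0],"yaw":0}]'

```text
time: 13.7
eef_pos: [0.5383, 0.1593, 0.1353]
tool_rot: [-1.571, 0.021, -0.022]
wrist_force: [-0.5, -1.6, 3.2]
width: 0.131
```

Request:
drive_tool --motion '[{"fingers":0.2,"linear":[0,0,0],"yaw":0},{"fingers":0.3,"linear":[0,0,0],"yaw":0},{"fingers":0.5,"linear":[0,0,0],"yaw":0},{"fingers":0.6,"linear":[0,0,0],"yaw":0},{"fingers":0.6,"linear":[0,0,0],"yaw":0}]'

```text
time: 14.2
eef_pos: [0.5381, 0.1593, 0.135]
tool_rot: [-1.571, 0.021, -0.021]
wrist_force: [-0.5, -0.1, 0.3]
width: 0.599
```

Request:
drive_tool --motion '[{"fingers":0.6,"linear":[0,-5,0],"yaw":0},{"fingers":0.6,"linear":[0,-12,0],"yaw":0},{"fingers":0.6,"linear":[0,-20,0],"yaw":0},{"fingers":0.6,"linear":[0,-30,0],"yaw":0},{"fingers":0.6,"linear":[0,-30,0],"yaw":0},{"fingers":0.6,"linear":[0,-20,0],"yaw":0},{"fingers":0.6,"linear":[0,-8,0],"yaw":0},{"fingers":0.6,"linear":[0,0,0],"yaw":0}]'

```text
time: 15.0
eef_pos: [0.5384, 0.1594, 0.2613]
tool_rot: [-1.57, 0.02, -0.023]
wrist_force: [0.3, 0.0, -1.2]
width: 0.6
```

Run:
```python
from h import *
delta([0.541,0.285,0.26],-1.6)
c=calibration("wrist"); im=read_camera("wrist"); cv2.imwrite("pics/w9.png",im[:,:,::-1]); np.save("w9.npy",c,allow_pickle=True)
im=read_camera("scene"); cv2.imwrite("pics/sc9.png",im[:,:,::-1])
crop("pics/sc9.png","pics/sc9a.png",210,80,340,240,4.5-.8)
```

```text
t 15.0 p [0.5384 0.1594 0.2613] F [ 0.25  0.01 -1.2 ] w 0.6
tool mm [ -0.8   1.4 125.6] toolx deg -1.55 turn about tool y deg 0.05 R tilt [ 2.2e-03  4.0e-04 -1.0e+00]
```

View pics/w9.png

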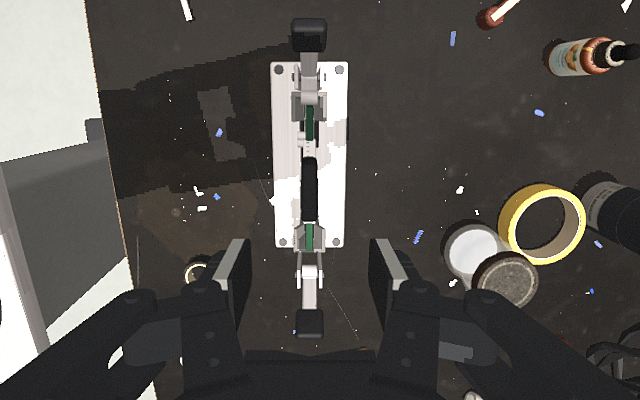

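View pics/sc9a.png

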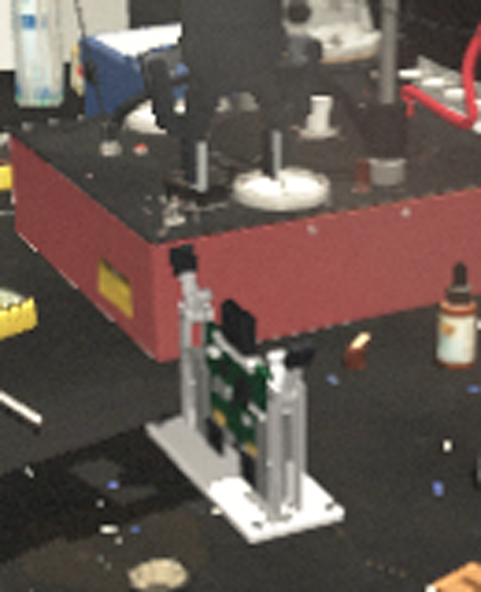

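Run:
```python
from h import *
for n in("scene","top"):
    c=calibration(n); print(n,-c["R"].T@c["t"])
print(onz("scene",[(241,173),(364,157)],0.0)); print(onz("top",[(147,213),(152,0)],0.0)); 
for z in(.08,.1,.12): print(z,onz("scene",[(241,137),(364,125)],z).round(3).tolist(),onz("top",[(131,211)],z).round(3).tolist())
```

```text
scene [ 0.01550639 -0.9271668   0.65195261]
top [ 0.4823089  -0.03776388  1.1035737 ]
[[0.54786249 0.43865828 0.        ]
 [1.01630069 0.3596465  0.        ]]
[[0.55771133 0.36140261 0.        ]
 [1.06396911 0.36864304 0.        ]]
0.08 [[0.607, 0.571, 0.08], [1.097, 0.48, 0.08]] [[0.556, 0.366, 0.08]]
0.1 [[0.586, 0.518, 0.1], [1.06, 0.43, 0.1]] [[0.555, 0.359, 0.1]]
0.12 [[0.565, 0.466, 0.12], [1.022, 0.381, 0.12]] [[0.553, 0.351, 0.12]]
```

Request:
drive_tool --motion '[{"fingers":0,"linear":[0,0,12],"yaw":0},{"fingers":0,"linear":[0,0,25],"yaw":0},{"fingers":0,"linear":[0,0,35],"yaw":0},{"fingers":0,"linear":[0,0,35],"yaw":0},{"fingers":0,"linear":[0,0,25],"yaw":0},{"fingers":0,"linear":[0,0,11],"yaw":0},{"fingers":0,"linear":[0,0,0],"yaw":0}]'

```text
time: 15.8
eef_pos: [0.5415, 0.3034, 0.2591]
tool_rot: [-1.571, 0.021, -0.019]
wrist_force: [0.2, -0.8, -0.6]
width: -0.001
```

Request:
drive_tool --motion '[{"fingers":0,"linear":[0,10,0],"yaw":0},{"fingers":0,"linear":[0,20,0],"yaw":0},{"fingers":0,"linear":[0,25,0],"yaw":0},{"fingers":0,"linear":[0,25,0],"yaw":0},{"fingers":0,"linear":[0,14,0],"yaw":0},{"fingers":0,"linear":[0,5,0],"yaw":0},{"fingers":0,"linear":[0,0,0],"yaw":0},{"fingers":0,"linear":[0,0,0],"yaw":0}]'

```text
time: 16.6
eef_pos: [0.5425, 0.3023, 0.1621]
tool_rot: [-1.57, 0.02, -0.023]
wrist_force: [-0.0, 0.3, -0.4]
width: -0.001
```

Run:
```python
from h import *
delta([0.541,0.285,0.162],-1.6)
c=calibration("wrist"); im=read_camera("wrist"); cv2.imwrite("pics/w10.png",im[:,:,::-1]); np.save("w10.npy",c,allow_pickle=True)
```

```text
t 16.6 p [0.5425 0.3023 0.1621] F [-0.04  0.27 -0.42] w -0.001
tool mm [ -1.    0.1 -17.3] toolx deg -1.57 turn about tool y deg 0.03 R tilt [ 1.4e-03  6.0e-04 -1.0e+00]
```

View pics/w10.png

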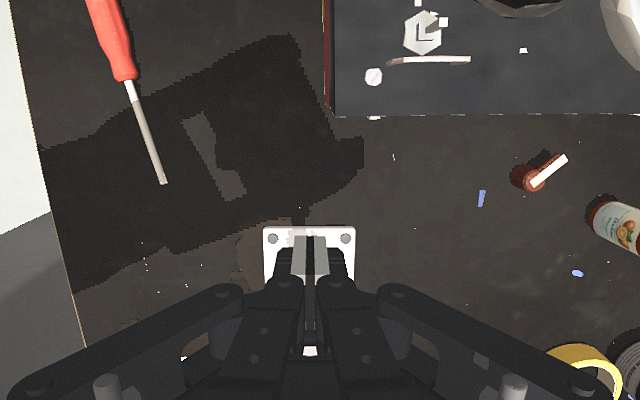

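Request:
drive_tool --motion '[{"fingers":0,"linear":[0,0,-3],"yaw":0},{"fingers":0,"linear":[0,0,-4],"yaw":0},{"fingers":0,"linear":[0,0,-3],"yaw":0},{"fingers":0,"linear":[0,0,-2],"yaw":0},{"fingers":0,"linear":[0,0,-2],"yaw":0},{"fingers":0,"linear":[0,0,-2],"yaw":0},{"fingers":0,"linear":[0,0,-2],"yaw":0},{"fingers":0,"linear":[0,0,-2],"yaw":0},{"fingers":0,"linear":[0,0,0],"yaw":0}]'

```text
time: 17.55
eef_pos: [0.5416, 0.2822, 0.1612]
tool_rot: [-1.57, 0.021, -0.022]
wrist_force: [0.3, 0.2, 1.1]
width: -0.0
```

Request:
drive_tool --motion '[{"fingers":0,"linear":[0,0,-3],"yaw":0},{"fingers":0,"linear":[0,0,-3],"yaw":0},{"fingers":0,"linear":[0,0,-3],"yaw":0},{"fingers":0,"linear":[0,0,-3],"yaw":0},{"fingers":0,"linear":[0,0,0],"yaw":0}]'

```text
time: 18.05
eef_pos: [0.5411, 0.2698, 0.161]
tool_rot: [-1.571, 0.022, -0.021]
wrist_force: [-0.1, 0.7, 0.0]
width: -0.002
```

Request:
drive_tool --motion '[{"fingers":0,"linear":[0,0,-3],"yaw":0},{"fingers":0,"linear":[0,0,-3],"yaw":0},{"fingers":0,"linear":[0,0,-2],"yaw":0},{"fingers":0,"linear":[0,0,-2],"yaw":0},{"fingers":0,"linear":[0,0,0],"yaw":0}]'

```text
time: 18.55
eef_pos: [0.5408, 0.26, 0.161]
tool_rot: [-1.571, 0.022, -0.021]
wrist_force: [-0.2, -0.1, 0.2]
width: -0.001
```

Request:
drive_tool --motion '[{"fingers":0,"linear":[0,0,-1],"yaw":0},{"fingers":0,"linear":[0,0,-1],"yaw":0},{"fingers":0,"linear":[0,0,-1],"yaw":0},{"fingers":0,"linear":[0,0,-1],"yaw":0}]'

```text
time: 18.95
eef_pos: [0.5408, 0.2563, 0.1611]
tool_rot: [-1.571, 0.021, -0.021]
wrist_force: [0.2, 0.7, 0.8]
width: -0.0
```

Request:
drive_tool --motion '[{"fingers":0,"linear":[0,0,-1],"yaw":0},{"fingers":0,"linear":[0,0,-1],"yaw":0}]'

```text
time: 19.15
eef_pos: [0.5407, 0.2542, 0.1612]
tool_rot: [-1.571, 0.021, -0.021]
wrist_force: [0.3, 1.0, 1.7]
width: 0.001
```

Request:
drive_tool --motion '[{"fingers":0,"linear":[0,0,-1],"yaw":0},{"fingers":0,"linear":[0,0,-1],"yaw":0}]'

```text
time: 19.35
eef_pos: [0.5407, 0.2523, 0.1612]
tool_rot: [-1.57, 0.021, -0.021]
wrist_force: [0.5, 3.9, 1.5]
width: 0.001
```

Nose has met the board; now half-millimetre steps.

Request:
drive_tool --motion '[{"fingers":0,"linear":[0,0,-0.7],"yaw":0},{"fingers":0,"linear":[0,0,-0.7],"yaw":0}]'

```text
time: 19.55
eef_pos: [0.5407, 0.2515, 0.1612]
tool_rot: [-1.569, 0.021, -0.022]
wrist_force: [0.6, 6.3, 0.8]
width: 0.001
```

Request:
drive_tool --motion '[{"fingers":0,"linear":[0,0,-0.7],"yaw":0},{"fingers":0,"linear":[0,0,-0.7],"yaw":0}]'

```text
time: 19.75
eef_pos: [0.5406, 0.2503, 0.1612]
tool_rot: [-1.569, 0.021, -0.022]
wrist_force: [-0.4, 8.0, 0.4]
width: -0.005
```

Request:
drive_tool --motion '[{"fingers":0,"linear":[0,0,-0.5],"yaw":0},{"fingers":0,"linear":[0,0,-0.5],"yaw":0}]'

```text
time: 19.95
eef_pos: [0.5406, 0.2493, 0.1612]
tool_rot: [-1.569, 0.021, -0.022]
wrist_force: [0.2, 7.3, 0.5]
width: 0.001
```

Request:
drive_tool --motion '[{"fingers":0,"linear":[0,0,-0.5],"yaw":0},{"fingers":0,"linear":[0,0,-0.5],"yaw":0}]'

```text
time: 20.15
eef_pos: [0.5405, 0.2483, 0.1611]
tool_rot: [-1.569, 0.021, -0.022]
wrist_force: [0.5, 7.8, -0.7]
width: 0.0
```

Request:
drive_tool --motion '[{"fingers":0,"linear":[0,0,-0.5],"yaw":0},{"fingers":0,"linear":[0,0,-0.5],"yaw":0}]'

```text
time: 20.35
eef_pos: [0.5405, 0.2473, 0.1611]
tool_rot: [-1.569, 0.021, -0.022]
wrist_force: [0.5, 8.2, -1.0]
width: 0.002
```

Request:
drive_tool --motion '[{"fingers":0,"linear":[0,0,-0.5],"yaw":0},{"fingers":0,"linear":[0,0,-0.4],"yaw":0}]'

```text
time: 20.55
eef_pos: [0.5405, 0.2463, 0.161]
tool_rot: [-1.569, 0.021, -0.022]
wrist_force: [-0.0, 8.1, -1.0]
width: -0.003
```

Request:
drive_tool --motion '[{"fingers":0,"linear":[0,0,-0.4],"yaw":0},{"fingers":0,"linear":[0,0,-0.4],"yaw":0}]'

```text
time: 20.75
eef_pos: [0.5404, 0.2455, 0.1609]
tool_rot: [-1.569, 0.021, -0.022]
wrist_force: [1.5, 8.7, -2.6]
width: -0.005
```

Request:
drive_tool --motion '[{"fingers":0,"linear":[0,0,-0.4],"yaw":0},{"fingers":0,"linear":[0,0,-0.4],"yaw":0}]'

```text
time: 20.95
eef_pos: [0.5404, 0.2447, 0.1608]
tool_rot: [-1.569, 0.021, -0.021]
wrist_force: [0.7, 6.9, -2.2]
width: -0.001
```

Request:
drive_tool --motion '[{"fingers":0,"linear":[0,0,-0.4],"yaw":0},{"fingers":0,"linear":[0,0,-0.4],"yaw":0}]'

```text
time: 21.15
eef_pos: [0.5404, 0.2439, 0.1608]
tool_rot: [-1.569, 0.021, -0.022]
wrist_force: [1.2, 6.3, -2.8]
width: 0.001
```

Request:
drive_tool --motion '[{"fingers":0,"linear":[0,0,-0.4],"yaw":0},{"fingers":0,"linear":[0,0,-0.4],"yaw":0}]'

```text
time: 21.35
eef_pos: [0.5403, 0.2431, 0.1608]
tool_rot: [-1.569, 0.021, -0.021]
wrist_force: [-0.1, 8.4, -2.0]
width: 0.003
```

Request:
drive_tool --motion '[{"fingers":0,"linear":[0,0,-0.4],"yaw":0},{"fingers":0,"linear":[0,0,-0.4],"yaw":0}]'

```text
time: 21.55
eef_pos: [0.5402, 0.2423, 0.1608]
tool_rot: [-1.569, 0.021, -0.021]
wrist_force: [0.6, 7.3, -2.2]
width: 0.001
```

Request:
drive_tool --motion '[{"fingers":0,"linear":[0,0,-0.4],"yaw":0},{"fingers":0,"linear":[0,0,-0.4],"yaw":0}]'

```text
time: 21.75
eef_pos: [0.5402, 0.2415, 0.1608]
tool_rot: [-1.569, 0.021, -0.021]
wrist_force: [0.5, 7.1, -1.3]
width: 0.002
```

Request:
drive_tool --motion '[{"fingers":0,"linear":[0,0,-0.4],"yaw":0},{"fingers":0,"linear":[0,0,-0.4],"yaw":0}]'

```text
time: 21.95
eef_pos: [0.5402, 0.2407, 0.1609]
tool_rot: [-1.569, 0.021, -0.021]
wrist_force: [-0.1, 6.7, -1.8]
width: 0.003
```

Request:
drive_tool --motion '[{"fingers":0,"linear":[0,0,-0.4],"yaw":0},{"fingers":0,"linear":[0,0,-0.4],"yaw":0}]'

```text
time: 22.15
eef_pos: [0.5402, 0.2402, 0.1609]
tool_rot: [-1.569, 0.021, -0.021]
wrist_force: [0.3, 11.0, -2.6]
width: -0.001
```

Request:
drive_tool --motion '[{"fingers":0,"linear":[0,0,-0.4],"yaw":0},{"fingers":0,"linear":[0,0,-0.4],"yaw":0}]'

```text
time: 22.35
eef_pos: [0.5402, 0.2399, 0.1609]
tool_rot: [-1.568, 0.021, -0.022]
wrist_force: [0.3, 13.7, -3.5]
width: 0.001
```

Request:
drive_tool --motion '[{"fingers":0,"linear":[0,0,-0.4],"yaw":0},{"fingers":0,"linear":[0,0,-0.4],"yaw":0}]'

```text
time: 22.55
eef_pos: [0.5402, 0.2396, 0.1609]
tool_rot: [-1.567, 0.021, -0.022]
wrist_force: [0.6, 17.3, -5.5]
width: -0.006
```

Request:
drive_tool --motion '[{"fingers":0,"linear":[0,0,0],"yaw":0},{"fingers":0,"linear":[0,0,0],"yaw":0},{"fingers":0,"linear":[0,0,0],"yaw":0},{"fingers":0,"linear":[0,0,0],"yaw":0}]'

```text
time: 22.95
eef_pos: [0.5401, 0.2395, 0.1609]
tool_rot: [-1.567, 0.021, -0.022]
wrist_force: [1.0, 15.4, -2.8]
width: 0.0
```

Run:
```python
from h import *
delta([0.541,0.285,0.162],-1.6)
im=read_camera("scene"); cv2.imwrite("pics/sc11.png",im[:,:,::-1])
crop("pics/sc11.png","pics/sc11a.png",210,80,340,240,4.5-.8)
```

```text
t 22.95 p [0.5401 0.2395 0.1609] F [ 1.03 15.36 -2.85] w 0.0
tool mm [-0.4 -0.9 45.5] toolx deg -1.56 turn about tool y deg 0.04 R tilt [ 5.0e-04  3.4e-03 -1.0e+00]
```

View pics/sc11a.png

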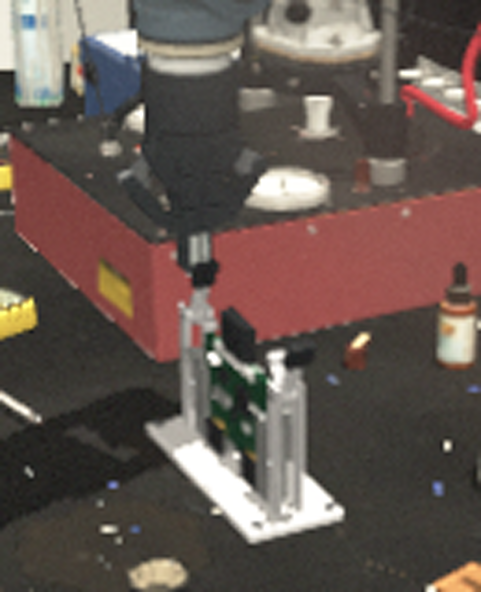

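Request:
drive_tool --motion '[{"fingers":0,"linear":[0,0,-0.3],"yaw":0},{"fingers":0,"linear":[0,0,0],"yaw":0},{"fingers":0,"linear":[0,0,0],"yaw":0}]'

```text
time: 23.3
eef_pos: [0.5401, 0.2394, 0.1609]
tool_rot: [-1.567, 0.021, -0.022]
wrist_force: [1.1, 16.5, -3.7]
width: -0.0
```

Request:
drive_tool --motion '[{"fingers":0,"linear":[0,0,0],"yaw":0},{"fingers":0,"linear":[0,0,0],"yaw":0},{"fingers":0,"linear":[0,0,0],"yaw":0}]'

```text
time: 23.6
eef_pos: [0.5402, 0.2394, 0.1609]
tool_rot: [-1.567, 0.021, -0.022]
wrist_force: [0.3, 16.6, -4.2]
width: -0.002
```

Request:
drive_tool --motion '[{"fingers":0,"linear":[0,0,3],"yaw":0},{"fingers":0,"linear":[0,0,8],"yaw":0},{"fingers":0,"linear":[0,0,15],"yaw":0},{"fingers":0,"linear":[0,-10,8],"yaw":0},{"fingers":0,"linear":[0,-30,0],"yaw":0},{"fingers":0,"linear":[0,-35,0],"yaw":0},{"fingers":0,"linear":[0,-20,0],"yaw":0},{"fingers":0,"linear":[0,-5,-15],"yaw":0},{"fingers":0,"linear":[0,0,-30],"yaw":0},{"fingers":0,"linear":[0,0,-40],"yaw":0},{"fingers":0,"linear":[0,0,-40],"yaw":0},{"fingers":0,"linear":[0,0,-20],"yaw":0}]'

```text
time: 24.8
eef_pos: [0.5364, 0.1232, 0.2604]
tool_rot: [-1.572, 0.024, -0.021]
wrist_force: [0.8, 0.0, 0.6]
width: -0.001
```

Request:
drive_tool --motion '[{"fingers":0,"linear":[0,0,-20],"yaw":0},{"fingers":0,"linear":[0,0,-35],"yaw":0},{"fingers":0,"linear":[0,0,-35],"yaw":0},{"fingers":0,"linear":[0,0,-20],"yaw":0},{"fingers":0,"linear":[0,0,-5],"yaw":0},{"fingers":0,"linear":[0,0,0],"yaw":0}]'

```text
time: 25.4
eef_pos: [0.5337, 0.0107, 0.2606]
tool_rot: [-1.571, 0.023, -0.022]
wrist_force: [-0.0, 0.2, 0.2]
width: 0.001
```

Run:
```python
from h import *
delta([0.534,0.013,0.162],-1.6)
c=calibration("wrist"); im=read_camera("wrist"); cv2.imwrite("pics/w12.png",im[:,:,::-1]); np.save("w12.npy",c,allow_pickle=True)
```

```text
t 25.4 p [0.5337 0.0107 0.2606] F [-0.02  0.2   0.24] w 0.001
tool mm [ 0.4 98.6  2.3] toolx deg -1.63 turn about tool y deg -0.03 R tilt [-0.001  0.    -1.   ]
```

View pics/w12.png

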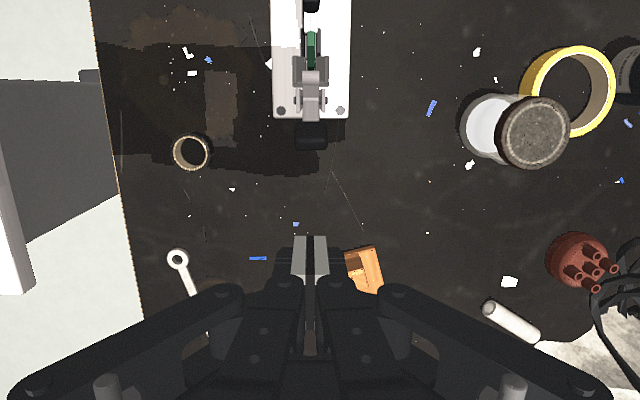

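Request:
drive_tool --motion '[{"fingers":0,"linear":[0,10,0],"yaw":0},{"fingers":0,"linear":[0,20,0],"yaw":0},{"fingers":0,"linear":[0,25,0],"yaw":0},{"fingers":0,"linear":[0,25,0],"yaw":0},{"fingers":0,"linear":[0,14,0],"yaw":0},{"fingers":0,"linear":[0,5,0],"yaw":0},{"fingers":0,"linear":[0,0,0],"yaw":0}]'

```text
time: 26.15
eef_pos: [0.5338, 0.012, 0.1614]
tool_rot: [-1.571, 0.022, -0.02]
wrist_force: [-0.5, -0.6, 0.5]
width: 0.003
```

Request:
drive_tool --motion '[{"fingers":0,"linear":[0,0,3],"yaw":0},{"fingers":0,"linear":[0,0,4],"yaw":0},{"fingers":0,"linear":[0,0,4],"yaw":0},{"fingers":0,"linear":[0,0,3],"yaw":0},{"fingers":0,"linear":[0,0,2],"yaw":0},{"fingers":0,"linear":[0,0,2],"yaw":0},{"fingers":0,"linear":[0,0,2],"yaw":0},{"fingers":0,"linear":[0,0,2],"yaw":0},{"fingers":0,"linear":[0,0,0],"yaw":0}]'

```text
time: 27.05
eef_pos: [0.5348, 0.0335, 0.1622]
tool_rot: [-1.571, 0.021, -0.021]
wrist_force: [0.2, -0.4, 0.8]
width: -0.005
```

Request:
drive_tool --motion '[{"fingers":0,"linear":[0,0,3],"yaw":0},{"fingers":0,"linear":[0,0,3],"yaw":0},{"fingers":0,"linear":[0,0,3],"yaw":0},{"fingers":0,"linear":[0,0,3],"yaw":0},{"fingers":0,"linear":[0,0,3],"yaw":0},{"fingers":0,"linear":[0,0,0],"yaw":0}]'

```text
time: 27.65
eef_pos: [0.5351, 0.0489, 0.162]
tool_rot: [-1.571, 0.021, -0.021]
wrist_force: [0.8, 0.6, 0.1]
width: -0.004
```

Request:
drive_tool --motion '[{"fingers":0,"linear":[0,0,2],"yaw":0},{"fingers":0,"linear":[0,0,2],"yaw":0},{"fingers":0,"linear":[0,0,2],"yaw":0},{"fingers":0,"linear":[0,0,2],"yaw":0}]'

```text
time: 28.05
eef_pos: [0.5353, 0.0565, 0.1621]
tool_rot: [-1.571, 0.021, -0.021]
wrist_force: [0.2, -1.3, 0.8]
width: 0.001
```

Request:
drive_tool --motion '[{"fingers":0,"linear":[0,0,1],"yaw":0},{"fingers":0,"linear":[0,0,1],"yaw":0},{"fingers":0,"linear":[0,0,1],"yaw":0}]'

```text
time: 28.35
eef_pos: [0.5354, 0.0594, 0.1621]
tool_rot: [-1.571, 0.021, -0.021]
wrist_force: [0.1, -1.0, 1.2]
width: 0.003
```

Request:
drive_tool --motion '[{"fingers":0,"linear":[0,0,1],"yaw":0},{"fingers":0,"linear":[0,0,1],"yaw":0}]'

```text
time: 28.55
eef_pos: [0.5355, 0.0614, 0.1621]
tool_rot: [-1.571, 0.021, -0.021]
wrist_force: [-0.4, -1.7, 0.6]
width: 0.001
```

Request:
drive_tool --motion '[{"fingers":0,"linear":[0,0,0.7],"yaw":0},{"fingers":0,"linear":[0,0,0.7],"yaw":0}]'

```text
time: 28.75
eef_pos: [0.5355, 0.0628, 0.1621]
tool_rot: [-1.571, 0.021, -0.021]
wrist_force: [-0.1, -1.0, 2.0]
width: 0.002
```

Request:
drive_tool --motion '[{"fingers":0,"linear":[0,0,0.7],"yaw":0},{"fingers":0,"linear":[0,0,0.7],"yaw":0}]'

```text
time: 28.95
eef_pos: [0.5355, 0.0642, 0.1621]
tool_rot: [-1.571, 0.021, -0.021]
wrist_force: [0.9, -1.3, 0.7]
width: 0.002
```

Request:
drive_tool --motion '[{"fingers":0,"linear":[0,0,0.6],"yaw":0},{"fingers":0,"linear":[0,0,0.6],"yaw":0}]'

```text
time: 29.15
eef_pos: [0.5356, 0.0654, 0.1621]
tool_rot: [-1.571, 0.021, -0.021]
wrist_force: [0.0, -1.0, 1.2]
width: 0.0
```

Request:
drive_tool --motion '[{"fingers":0,"linear":[0,0,0.6],"yaw":0},{"fingers":0,"linear":[0,0,0.6],"yaw":0}]'

```text
time: 29.35
eef_pos: [0.5356, 0.0666, 0.1621]
tool_rot: [-1.571, 0.021, -0.021]
wrist_force: [-0.3, -0.1, 1.7]
width: 0.0
```

Request:
drive_tool --motion '[{"fingers":0,"linear":[0,0,0.5],"yaw":0},{"fingers":0,"linear":[0,0,0.5],"yaw":0}]'

```text
time: 29.55
eef_pos: [0.5356, 0.0676, 0.162]
tool_rot: [-1.571, 0.021, -0.021]
wrist_force: [-0.6, -2.1, 0.7]
width: 0.002
```

Request:
drive_tool --motion '[{"fingers":0,"linear":[0,0,0.5],"yaw":0},{"fingers":0,"linear":[0,0,0.5],"yaw":0}]'

```text
time: 29.75
eef_pos: [0.5356, 0.0686, 0.162]
tool_rot: [-1.571, 0.021, -0.021]
wrist_force: [0.8, -0.6, -0.7]
width: 0.002
```

Request:
drive_tool --motion '[{"fingers":0,"linear":[0,0,0.5],"yaw":0},{"fingers":0,"linear":[0,0,0.5],"yaw":0}]'

```text
time: 29.95
eef_pos: [0.5356, 0.0696, 0.162]
tool_rot: [-1.571, 0.021, -0.021]
wrist_force: [-0.4, -1.2, -0.9]
width: -0.0
```

Request:
drive_tool --motion '[{"fingers":0,"linear":[0,0,0.5],"yaw":0},{"fingers":0,"linear":[0,0,0.5],"yaw":0}]'

```text
time: 30.15
eef_pos: [0.5357, 0.0706, 0.1621]
tool_rot: [-1.571, 0.021, -0.021]
wrist_force: [0.5, -1.6, -0.1]
width: 0.001
```

Run:
```python
from h import *
delta([0.534,0.013,0.162],-1.6)
im=read_camera("scene"); cv2.imwrite("pics/sc13.png",im[:,:,::-1])
crop("pics/sc13.png","pics/sc13a.png",210,80,340,240,4.5-.8)
im=read_camera("top"); cv2.imwrite("pics/top13.png",im[:,:,::-1])
crop("pics/top13.png","pics/top13a.png",155,170,295,260,5.5)
```

```text
t 30.15 p [0.5357 0.0706 0.1621] F [ 0.54 -1.62 -0.1 ] w 0.001
tool mm [ -0.1   0.1 -57.6] toolx deg -1.55 turn about tool y deg 0.05 R tilt [-2.e-04 -0.e+00 -1.e+00]
```

View pics/sc13a.png

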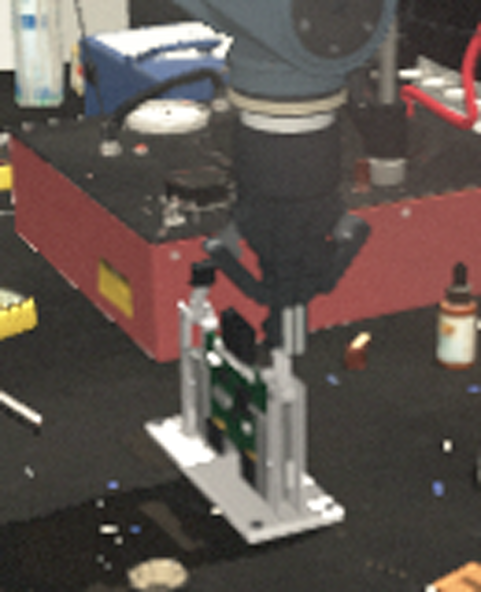

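View pics/top13a.png

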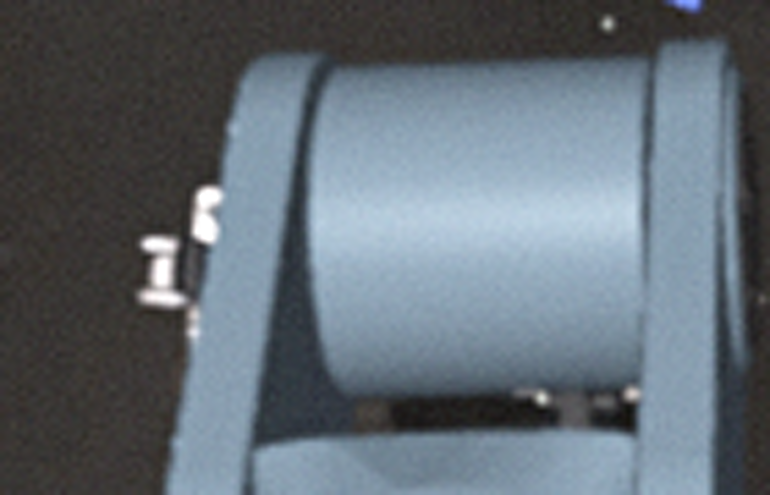

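Request:
drive_tool --motion '[{"fingers":0,"linear":[0,0,0.5],"yaw":0},{"fingers":0,"linear":[0,0,0.5],"yaw":0}]'

```text
time: 30.45
eef_pos: [0.5357, 0.0716, 0.1621]
tool_rot: [-1.571, 0.021, -0.021]
wrist_force: [-0.1, -1.7, -0.3]
width: 0.002
```

Request:
drive_tool --motion '[{"fingers":0,"linear":[0,0,0.5],"yaw":0},{"fingers":0,"linear":[0,0,0.4],"yaw":0}]'

```text
time: 30.65
eef_pos: [0.5357, 0.0725, 0.1621]
tool_rot: [-1.571, 0.021, -0.021]
wrist_force: [0.2, -1.4, -0.0]
width: -0.004
```

Request:
drive_tool --motion '[{"fingers":0,"linear":[0,0,0.4],"yaw":0},{"fingers":0,"linear":[0,0,0.4],"yaw":0}]'

```text
time: 30.85
eef_pos: [0.5358, 0.0733, 0.1621]
tool_rot: [-1.571, 0.021, -0.021]
wrist_force: [0.8, -0.9, 0.1]
width: 0.002
```

Request:
drive_tool --motion '[{"fingers":0,"linear":[0,0,0.4],"yaw":0},{"fingers":0,"linear":[0,0,0.4],"yaw":0}]'

```text
time: 31.05
eef_pos: [0.5358, 0.0741, 0.1621]
tool_rot: [-1.571, 0.021, -0.021]
wrist_force: [0.1, -1.5, 0.2]
width: 0.001
```

Request:
drive_tool --motion '[{"fingers":0,"linear":[0,0,0.4],"yaw":0},{"fingers":0,"linear":[0,0,0.4],"yaw":0}]'

```text
time: 31.25
eef_pos: [0.5358, 0.0749, 0.1621]
tool_rot: [-1.571, 0.021, -0.021]
wrist_force: [-0.1, -1.7, 0.2]
width: -0.008
```

Request:
drive_tool --motion '[{"fingers":0,"linear":[0,0,0.4],"yaw":0},{"fingers":0,"linear":[0,0,0.4],"yaw":0}]'

```text
time: 31.45
eef_pos: [0.5358, 0.0755, 0.162]
tool_rot: [-1.571, 0.021, -0.021]
wrist_force: [-0.7, -3.3, -1.3]
width: 0.001
```

Request:
drive_tool --motion '[{"fingers":0,"linear":[0,0,0.4],"yaw":0},{"fingers":0,"linear":[0,0,0.4],"yaw":0}]'

```text
time: 31.65
eef_pos: [0.5358, 0.0762, 0.162]
tool_rot: [-1.571, 0.021, -0.021]
wrist_force: [-0.2, -5.3, -1.9]
width: 0.001
```

Request:
drive_tool --motion '[{"fingers":0,"linear":[0,0,0.4],"yaw":0},{"fingers":0,"linear":[0,0,0.4],"yaw":0}]'

```text
time: 31.85
eef_pos: [0.5358, 0.0766, 0.1619]
tool_rot: [-1.572, 0.021, -0.021]
wrist_force: [0.5, -8.2, -1.8]
width: 0.004
```

Request:
drive_tool --motion '[{"fingers":0,"linear":[0,0,0.4],"yaw":0},{"fingers":0,"linear":[0,0,0.4],"yaw":0}]'

```text
time: 32.05
eef_pos: [0.5358, 0.0769, 0.1619]
tool_rot: [-1.573, 0.021, -0.021]
wrist_force: [0.2, -12.5, -1.8]
width: -0.005
```

Request:
drive_tool --motion '[{"fingers":0,"linear":[0,0,0.4],"yaw":0},{"fingers":0,"linear":[0,0,0.4],"yaw":0}]'

```text
time: 32.25
eef_pos: [0.5358, 0.0773, 0.1618]
tool_rot: [-1.574, 0.021, -0.021]
wrist_force: [0.1, -16.2, -2.2]
width: -0.003
```

Request:
drive_tool --motion '[{"fingers":0,"linear":[0,0,0.4],"yaw":0},{"fingers":0,"linear":[0,0,0.4],"yaw":0}]'

```text
time: 32.45
eef_pos: [0.5359, 0.0777, 0.1618]
tool_rot: [-1.574, 0.022, -0.02]
wrist_force: [1.7, -18.8, -2.8]
width: -0.003
```

Request:
drive_tool --motion '[{"fingers":0,"linear":[0,0,0],"yaw":0},{"fingers":0,"linear":[0,0,0],"yaw":0},{"fingers":0,"linear":[0,0,0],"yaw":0}]'

```text
time: 32.75
eef_pos: [0.5359, 0.0777, 0.1618]
tool_rot: [-1.574, 0.022, -0.021]
wrist_force: [-0.3, -18.0, -3.3]
width: 0.002
```

Request:
drive_tool --motion '[{"fingers":0,"linear":[0,0,0],"yaw":0},{"fingers":0,"linear":[0,0,0],"yaw":0},{"fingers":0,"linear":[0,0,0],"yaw":0}]'

```text
time: 33.05
eef_pos: [0.5358, 0.0776, 0.1618]
tool_rot: [-1.574, 0.022, -0.021]
wrist_force: [-0.6, -17.8, -3.0]
width: -0.007
```

Request:
drive_tool --motion '[{"fingers":0,"linear":[0,0,-3],"yaw":0},{"fingers":0,"linear":[0,0,-8],"yaw":0},{"fingers":0,"linear":[0,0,-15],"yaw":0},{"fingers":0,"linear":[0,0,-20],"yaw":0},{"fingers":0,"linear":[0,-10,-25],"yaw":0},{"fingers":0,"linear":[0,-25,-15],"yaw":0},{"fingers":0,"linear":[0,-30,0],"yaw":0},{"fingers":0,"linear":[0,-25,0],"yaw":0},{"fingers":0,"linear":[0,-8,0],"yaw":0},{"fingers":0,"linear":[0,0,0],"yaw":0}]'

```text
time: 34.05
eef_pos: [0.5339, -0.0067, 0.2607]
tool_rot: [-1.571, 0.02, -0.023]
wrist_force: [-0.1, -0.3, -0.6]
width: -0.001
```

Run:
```python
from h import *
delta([0.534,0.013,0.162],-1.6)
im=read_camera("scene"); cv2.imwrite("pics/sc14.png",im[:,:,::-1])
crop("pics/sc14.png","pics/sc14a.png",210,120,340,240,5)
im=read_camera("top"); cv2.imwrite("pics/top14.png",im[:,:,::-1])
crop("pics/top14.png","pics/top14a.png",155,170,295,260,5.5)
```

```text
t 34.05 p [ 0.5339 -0.0067  0.2607] F [-0.12 -0.26 -0.63] w -0.001
tool mm [-0.6 98.7 19.7] toolx deg -1.57 turn about tool y deg 0.03 R tilt [ 0.0018  0.     -1.    ]
```

View pics/sc14a.png

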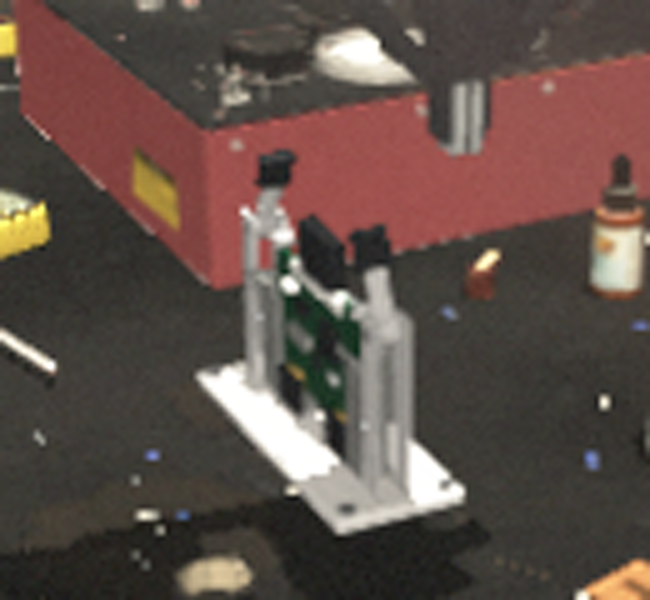

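View pics/top14a.png

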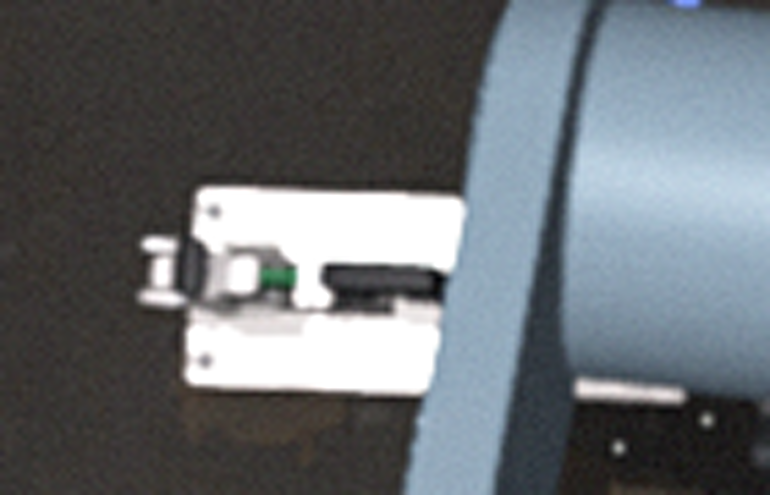

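```bash
python3 - <<'E'
from h import *
# frame y axis
cx=np.array([.538,.158]); 
def pt(y,z,side=1,x=0): # frame coords
    a=np.radians(-1.6); R=np.array([[np.cos(a),-np.sin(a)],[np.sin(a),np.cos(a)]])
    q=cx+R@np.array([x,y]); return [q[0],q[1],z]
for side in(1,-1):
  for th in (.55,.76,.9,1.0,1.1):
    L=.55-th; 
    P=[pt(side*(.083+s*np.sin(L)),.109+s*np.cos(L)) for s in(0,.034,.058)]
    print(side,th,"top",proj("top",P).round(1).tolist(),"scene",proj("scene",P).round(1).tolist())
f=lambda x,y:(155+x/5.5,170+y/5.5)
print("obs top left pad",f(178,268),f(203,268)); print("obs scene left pad", (210+275/5,120+167/5),"right pad",(210+370/5,120+245/5),"hinges",(210+265/5,120+215/5),(210+380/5,120+302/5))
E
python3 -c "
from h import *
crop('pics/sc14.png','pics/sc14b.png',250,140,300,200,10)"
```

```text
1 0.55 top [[186.2, 218.2], [181.4, 217.2], [177.8, 216.4]] scene [[262.2, 164.1], [261.9, 153.6], [261.7, 146.1]]
1 0.76 top [[186.2, 218.2], [185.1, 217.3], [184.2, 216.7]] scene [[262.2, 164.1], [262.9, 154.7], [263.3, 147.8]]
1 0.9 top [[186.2, 218.2], [187.5, 217.5], [188.6, 216.9]] scene [[262.2, 164.1], [263.5, 155.6], [264.4, 149.4]]
1 1.0 top [[186.2, 218.2], [189.3, 217.6], [191.6, 217.1]] scene [[262.2, 164.1], [263.9, 156.4], [265.1, 150.7]]
1 1.1 top [[186.2, 218.2], [191.0, 217.7], [194.6, 217.3]] scene [[262.2, 164.1], [264.3, 157.2], [265.9, 152.2]]
-1 0.55 top [[266.4, 221.3], [264.5, 220.4], [263.1, 219.7]] scene [[286.4, 185.5], [286.3, 174.1], [286.2, 165.9]]
-1 0.76 top [[266.4, 221.3], [261.0, 220.3], [256.9, 219.5]] scene [[286.4, 185.5], [285.1, 173.4], [284.3, 164.8]]
-1 0.9 top [[266.4, 221.3], [258.8, 220.2], [253.1, 219.4]] scene [[286.4, 185.5], [284.4, 173.2], [283.0, 164.5]]
-1 1.0 top [[266.4, 221.3], [257.3, 220.2], [250.5, 219.3]] scene [[286.4, 185.5], [283.9, 173.3], [282.2, 164.6]]
-1 1.1 top [[266.4, 221.3], [255.9, 220.2], [248.2, 219.3]] scene [[286.4, 185.5], [283.4, 173.4], [281.4, 164.9]]
obs top left pad (187.36363636363637, 218.72727272727272) (191.9090909090909, 218.72727272727272)
obs scene left pad (265.0, 153.4) right pad (284.0, 169.0) hinges (263.0, 163.0) (286.0, 180.4)
```

View pics/sc14b.png

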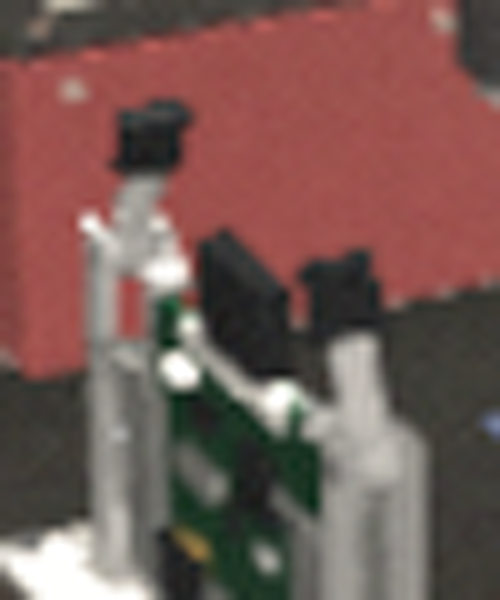

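Run:
```python
from h import *
cx=np.array([.538,.158]); 
def pt(x,y,z):
    a=np.radians(-1.6); R=np.array([[np.cos(a),-np.sin(a)],[np.sin(a),np.cos(a)]])
    q=cx+R@np.array([x,y]); return [q[0],q[1],z]
for zb in (.024,.028,.033): 
    P=[pt(-.003,.035,zb+.08),pt(-.003,-.035,zb+.08),pt(-.006,.022,zb+.113),pt(-.006,-.022,zb+.113),pt(-.006,-.022,zb+.079),pt(-.005,.035,zb+.072),pt(-.005,-.035,zb+.072)]
    print(zb,proj("scene",P).round(1).tolist())
for n in("9","11","13","14"):
    im=cv2.imread(f"pics/sc{n}.png")
a=cv2.cvtColor(cv2.imread("pics/sc9.png"),cv2.COLOR_BGR2GRAY);
g=[cv2.cvtColor(cv2.imread(f"pics/sc{n}.png"),cv2.COLOR_BGR2GRAY).astype(np.float32) for n in("9","11","13","14")]
for nm,(x0,y0,x1,y1) in dict(leftpad=(256,146,274,160),leftboard=(264,170,276,200),rightboard=(274,180,284,206),grip=(268,160,280,178),plate=(248,190,300,226)).items():
    w=cv2.createHanningWindow((x1-x0,y1-y0),cv2.CV_32F)
    for i,j in((0,1),(1,3),(2,3)): print(nm,i,j,cv2.phaseCorrelate(g[i][y0:y1,x0:x1],g[j][y0:y1,x0:x1],w))
t=[cv2.imread(f"pics/sc{n}.png")[150:210,250:300] for n in("9","11","13","14")]
cv2.imwrite("pics/cmp.png",cv2.resize(np.hstack(t),None,fx=4,fy=4,interpolation=cv2.INTER_CUBIC))
```

```text
0.024 [[267.8, 171.6], [277.9, 180.7], [268.4, 163.0], [274.8, 168.5], [275.0, 179.5], [267.3, 174.2], [277.3, 183.4]]
0.028 [[267.8, 170.4], [277.9, 179.4], [268.4, 161.7], [274.8, 167.1], [275.0, 178.2], [267.2, 173.0], [277.3, 182.1]]
0.033 [[267.7, 168.8], [277.9, 177.8], [268.4, 160.1], [274.8, 165.5], [275.0, 176.6], [267.2, 171.4], [277.3, 180.5]]
leftpad 0 1 ((-1.045934323319809, 0.10583603395958097), 0.7960001548131307)
leftpad 1 3 ((0.22675283079593633, 0.6440206758695535), 0.9613001819010134)
leftpad 2 3 ((0.06796156047137636, 0.5077181319744728), 0.9955220151830603)
leftboard 0 1 ((-0.34310400803447294, 2.139585290468883), 0.9113353987534841)
leftboard 1 3 ((-0.06118090094975326, -0.3883824429912668), 1.020075238413281)
leftboard 2 3 ((0.13942807738826435, 0.31836615109923017), 1.081092013253106)
rightboard 0 1 ((0.37866359396909033, 1.13339256541723), 0.8266787891034727)
rightboard 1 3 ((-0.2818089589297772, 0.7136439554090437), 0.81391041720355)
rightboard 2 3 ((-0.044033284663974825, 0.6654440293146298), 1.0823163235629047)
grip 0 1 ((0.4123057799118932, 0.23210238967553565), 0.8231032689412435)
grip 1 3 ((0.8386191788069777, -0.5656114582823282), 0.8005956201641647)
grip 2 3 ((-1.0454314243174592, 0.7741230032129671), 0.7280326938187635)
plate 0 1 ((0.16266773180424465, 0.0653833691754464), 0.9309721754043682)
plate 1 3 ((-0.09335954691720971, -0.02631980287615221), 0.9259029158348899)
plate 2 3 ((0.16039357624156736, 0.11731171229359205), 0.7741762384956266)
```

View pics/cmp.png

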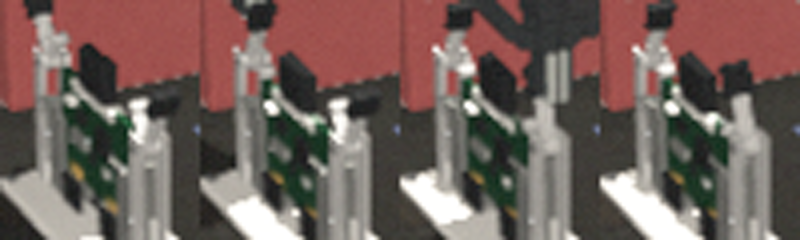

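Run:
```python
from h import *
c=calibration("wrist"); im=read_camera("wrist"); cv2.imwrite("pics/w15.png",im[:,:,::-1]); np.save("w15.npy",c,allow_pickle=True)
crop("pics/w15.png","pics/w15a.png",255,0,365,110,5)
```

Request:
drive_tool --motion '[{"fingers":0,"linear":[0,0,15],"yaw":0},{"fingers":0,"linear":[0,0,30],"yaw":0},{"fingers":0,"linear":[0,-5,40],"yaw":0},{"fingers":0,"linear":[0,-5,40],"yaw":0},{"fingers":0,"linear":[0,0,30],"yaw":0},{"fingers":0,"linear":[0,0,15],"yaw":0},{"fingers":0,"linear":[0,0,5],"yaw":0},{"fingers":0,"linear":[0,0,0],"yaw":0}]'

```text
time: 35.0
eef_pos: [0.5382, 0.1687, 0.2696]
tool_rot: [-1.571, 0.022, -0.02]
wrist_force: [-0.0, -0.7, 0.9]
width: -0.001
```

Run:
```python
from h import *
c=calibration("wrist"); im=read_camera("wrist"); cv2.imwrite("pics/w16.png",im[:,:,::-1]); np.save("w16.npy",c,allow_pickle=True)
crop("pics/w16.png","pics/w16a.png",255,30,365,250,2.7)
```

```text
(no output)
```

View pics/w15a.png

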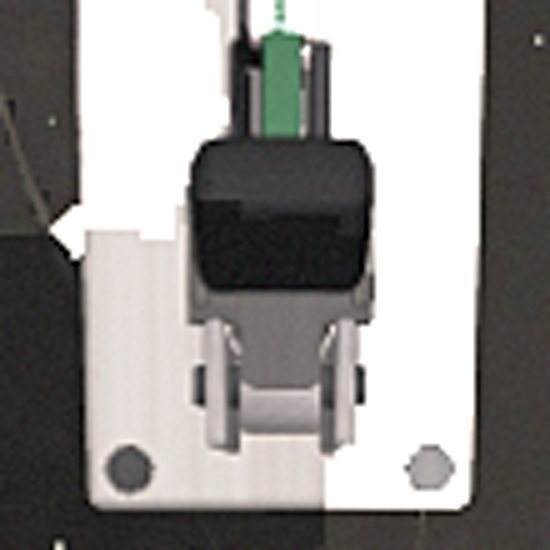

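View pics/w16a.png

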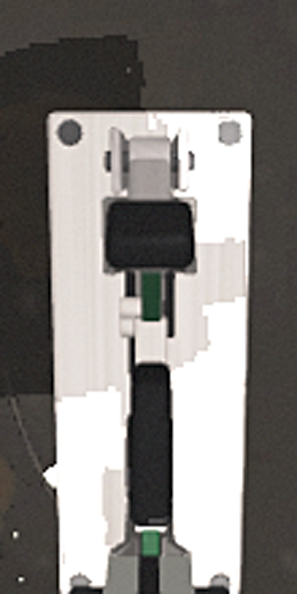

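Run:
```python
from h import *
cx=np.array([.538,.158]); 
def pt(x,y,z):
    a=np.radians(-1.6); R=np.array([[np.cos(a),-np.sin(a)],[np.sin(a),np.cos(a)]])
    q=cx+R@np.array([x,y]); return [q[0],q[1],z]
c15=np.load("w15.npy",allow_pickle=True).item();c16=np.load("w16.npy",allow_pickle=True).item()
for th in (.76,.85,.95,1.05,1.15):
  L=.55-th; out=[]
  for side,c in((-1,c15),(1,c16)):
    P=[pt(0,side*(.083+s*np.sin(L)+t*np.cos(L)),.109+s*np.cos(L)-t*np.sin(L)) for s in(.034,.058) for t in(-.005,.005)]
    v=proj("wrist",P,c)[:,1]; out.append((v.min().round(1),v.max().round(1)))
  print(th,out)
print("obs right",28,58,"left",103.3,130.7)
G=onz("wrist",[(255+150/2.7,30+525/2.7),(255+150/2.7,30+365/2.7)],.139,c16); print(G,G.mean(0))
```

```text
0.76 [(np.float64(40.9), np.float64(69.6)), (np.float64(91.0), np.float64(114.5))]
0.85 [(np.float64(32.5), np.float64(64.8)), (np.float64(95.6), np.float64(122.1))]
0.95 [(np.float64(23.7), np.float64(59.5)), (np.float64(100.5), np.float64(129.8))]
1.05 [(np.float64(15.7), np.float64(54.3)), (np.float64(105.3), np.float64(136.9))]
1.15 [(np.float64(8.6), np.float64(49.5)), (np.float64(109.8), np.float64(143.1))]
obs right 28 58 left 103.3 130.7
[[0.53682268 0.13874451 0.139     ]
 [0.53807578 0.18566191 0.139     ]] [0.53744923 0.16220321 0.139     ]
```

Run:
```python
from h import *
print(read_state()["wrist_force"], read_state()["time"]); print(job_done())
```

```text
[-0.65704966 -1.16723475 -0.47489293] 35.05
the job is handed in; nothing more can be done
None
```

I seated the board with both levers and handed the job in at about 35 s of the allowed 72 s. My last checks agree with a fully seated board, but the hand-in gave no verdict.

1. **Placing the board:** I took it from the stand by the grip, slid it down both guides and let go at first touch on the connectors. The upward push from the frame was about 5 N at most.
2. **Left lever:** I swung it in first. The force was 6–9 N until the board bottomed, then climbed at once, and I leaned on it at about 16–18 N.
3. **Right lever:** It bottomed and I held it at about 18–19 N. The highest force I read on either lever was about 19 N, against the 25 N limit.

**Last checks:**
- **Levers:** from the wrist pictures the left is at about 0.97–1.0 rad and the right at about 0.93–0.97 rad. Both are well past 0.76 and nearly equal, which points to a level board.
- **Board height:** in the scene pictures both ends moved down by nearly the same amount, about 2.0 px on the left and 1.85 px on the right. That measurement is coarse.
- **Clearance:** the gripper was well above the frame, touching nothing. I did not go near the jar, tape roll or spanner, but did not re-measure their positions at the end.

**What disagreed:**
- **Right lever travel:** it met almost no resistance until just before bottoming, unlike the left. The pictures suggest that end had already sunk part-way when I pressed the left.
- **Board along the frame:** a rough final fix put the board's middle about 4 mm from the frame's. The guides allow only about 3 mm of play that way, and I put the excess down to a poorly seen grip edge.
- **Which lever is "left":** nothing on the frame marks its +y end, so I assumed it is the end on the robot's left.

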